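# Fit the ring and push-knob on a filtration manifold's bare valve and hold it pressed

### The job

One of the three valves on the filtration manifold is bare: lower the loose metal ring over its spindle so that it sits flat and centred on the valve head, and let go of it. Then turn the loose pointer knob so that its D-shaped bore matches the D-shaped spindle, push it fully home on the spindle, press it all the way down against the valve's spring, and finish while still holding the knob pressed down with the gripper. Leave everything else on the table where it stands.

Things in the scene. Friction and masses are not known exactly. Their poses are not given: they have to be found in the camera images.
- ring_mid (a point): Loose plain aluminium ring lying flat on the table: outside diameter 52 mm, hole 21 mm, 14 mm thick. The point is the centre of the hole, half-way up (7 mm above its underside); z is the ring's axis. Symmetric, either face down will do. 0.05 to 0.1 kg.
- knob_mid (a point): Loose grey plastic pointer knob standing upright, about 40 g: 34 mm tall, 28 mm wide across two parallel flat vertical sides, blunt tail, pointed nose. The point lies on the bore's axis, half-way up (17 mm above the underside); x points to the nose, y across the flat sides, z up. The flat sides run from 12 mm behind the axis to 19 mm ahead of it; the tail ends 14 mm behind it.
- knob_nose (a point): Tip of the loose knob's nose: 33 mm along x from knob_mid, same height. A thin dark line on top runs along the nose. The knob's blind D-shaped bore opens in its underside, 17 mm deep (its ceiling is at knob_mid): radius 8.8 mm, its flat on the nose side, 4.8 mm from the axis.
- valve_seat (a point): Centre of the flat round top of the bare valve's head (48 mm diameter, 95 mm above the table); x points to the side of the spindle's flat, z up. A seated ring has its centre 7 mm above. The fixed manifold, a grey pipe with 114 mm tall end frames, has three heads in a row 125 mm apart; any may be the bare one. The other two have such a ring and knob fixed on (tops 152 mm above the table).
- spindle_top (a point): Top centre of the bare valve's upright steel D-shaft spindle: radius 8 mm, flat 4 mm from the axis on the x side, top edge bevelled 2.5 mm. Spring out, it stands 40 mm above the valve head (135 mm above the table), 26 mm above a seated ring. With the knob fully home knob_mid is at this point, nose to the x side. The spindle does not turn but sinks straight down when pressed.
- spindle (a joint): How far the spindle is pressed down, in m: 0 out, 0.006 at the bottom stop. Spring: 3 N to start moving, 9 N at the bottom; it comes back up when released.
- funnel: Bystander: amber filter funnel, 88 mm diameter, 104 mm tall, origin under its centre.
- wash: Bystander: white bottle, 68 mm diameter, 170 mm tall, origin under its centre.
- jar: Bystander: small clear jar, 48 mm diameter, 40 mm tall, origin under its centre.
- cap: Bystander: blue screw cap, 42 mm diameter, 22 mm tall, origin under its centre.
- clamp: Bystander: blue clamp lying flat, 70 x 20 mm, 24 mm tall, origin under its centre, x lengthwise.
Mind the look-alikes: they are no part of the job. Of the things shaped like the part that bears ring_mid, the aluminium one is meant. What is shaped like the part that bears knob_mid but yellow is not meant.

How it is judged:
By the outcome, as a careful person would: the job done as asked, in the order asked, and still so for the second after the job is handed in, while the arm keeps its last pose, push and grip.
It also fails if it takes over 54 s, if anything falls off the work surface, if the arm or the gripper's body presses on something with over 40 N, if the wrist force passes 120 N, or if a joint passes its speed limit or range.

### The arm

A 6-joint arm with a two-finger parallel gripper is mounted at the origin on the work surface. World frame = base frame: x ahead of the robot, y to its left, z up, the work surface at z = 0. Lengths are in m, angles in rad, forces in N, time in s.
With the tool pointing down it reaches from about 0.25 to 0.725 m from the base axis. Payload 4 kg.
Tool frame: the origin (TCP) lies at the very end of the fingers, on their centre line; the grasp point (between the pads) lies 19 mm behind it (bot.pinch_z is the distance from the TCP to the grasp point, in m); z points along the fingers, x is the direction in which the jaws open and shut, and the axes are right-handed (so a half turn about z gives the same grasp; the last joint's range is limited). The gripper opens to 85 mm and grips with 20 to 120 N. Pads are 22 mm wide; open, the fingers measure 114 mm over their backs; the gripper's body (76 mm by 85 mm) begins 54 mm behind the grasp point. The pads swing forward as they close: fully open they stand 13 mm farther back than shut.
Start: joints at [-1.127, 0.241, 0.005, 1.335, 0, 1.571], TCP at [0.215, -0.452, 0.205] pointing down, gripper open.
Joint ranges: [-2.72, 2.72], [-1.05, 1.87], [-1.09, 1.28], [-1.99, 2.15], [-1.42, 1.44], [-3.14, 3.14]. Speed limits (rad/s): [2.79, 2.79, 3.14, 3.14, 3.14, 3.14].

### API

Orientations are given as a unit quaternion [x, y, z, w].
In Python, from workcell import bot gives the robot as it stands. The module is installed in compiled form; this text tells all that it offers.
- The arm moves only by the shell command python3 -m inch 'ROWS'. ROWS is JSON, a list of rows, each a list of 7 numbers: the shift along the tool's x, y, z scaled (see below), then the turn, a rotation vector about the tool's x, y, z scaled (see below), then the gripper command: -1 is fully open, 1 is shut, values between are in proportion. In form: [[x, y, z, wx, wy, wz, gripper], ...]. A call has exactly 8 rows; each row shifts and turns the commanded pose from where the row before left it, along the tool's axes as they then stand; what a row does not reach is not made up. The controller multiplies each number of a shift by 2.5 cm and each number of a turn by 180 degrees. A row lasts 1/10 s, in which the tool goes at most 50 mm and 8.59 degrees, less where a joint would pass 70% of its speed; a pose out of reach is approached as far as the arm can. A call with a number of a shift or a turn outside -1 to 1 is refused whole. A call with a gripper value outside its range is refused whole. The fingers move at their own pace and stop on an object; the grip force is fixed at half the most. Time passes only in rows, so rows that do not move let the fingers close, or fill a call up. It gives the time, the measured TCP pose, the force and the opening at its end, in the units of the state.
- bot.get_obs(): the state, without advancing time (a new reading comes with each control period).
- bot.camera(name): name is "scene" or "top"; returns (picture, depth): 420x560x3 uint8, blue, green, red; 420x560 float32, m along the optical axis (not along the pixel's ray), 0 where there is no reading.
- bot.get_calibration(name): a dict with "vfov" (degrees; the focal length in pixels is half the picture's height over the tangent of half this angle, whatever the lens; pixels are square), "cx", "cy" (the principal point, pixels), "R" (3x3) and "t" (3): a world point X has camera coordinates R X + t. Camera axes: x right, y down, z forward; pixel columns grow to the right and rows downward; lengths in m; the calibration is good to about 2 mm. A picture is of the moment at which its call begins. get_calibration takes no time and is no camera call.
- bot.job_done(): hands the job in, once; it reports no verdict.
The state is a dict: "clock": time; "joint_pos": joint angles; "joint_vel": joint speeds; "tau": joint torques, N m; "eef_pos": TCP position; "tool_rot": TCP orientation; "ft_force": force on the tool from outside, world axes, zero at the start; "ft_torque": the same for the moment, N m; "grip_width": finger opening in m.
Only numpy, scipy, OpenCV 4.12 (cv2) and the standard library are available. Lean on these libraries where they do the work, as an engineer would, in place of code of your own. Each camera call takes 0.05 s, during which the arm holds its last target.

## Working session

There is one attempt and no reset: what is moved stays moved. The work goes in short steps, Python scripts to look and compute and a shell command to move; the robot and the scene stay as the last step left them, time stands still between calls to the robot, and variables do not carry over. Pictures are saved under pics/ and viewed, and the job is handed in when it is done.

```bash
mkdir -p pics; ls; python3 - <<'E'
from workcell import bot
import cv2,numpy as np
o=bot.get_obs()
for k,v in o.items(): print(k,np.round(v,4))
print(bot.pinch_z)
for n in("scene","top"):
    p,d=bot.camera(n); cv2.imwrite(f"pics/{n}0.png",p); np.savez(f"pics/{n}0.npz",p=p,d=d)
    print(n,bot.get_calibration(n))
E
```

```text
pics
clock 0.0
joint_pos [-1.127   0.2414  0.0037  1.3352  0.      1.5708]
joint_vel [ 0.0011  0.0013 -0.0002  0.0003  0.0007 -0.0005]
tau [ 1.10000e-03 -3.72323e+01  2.52405e+01  1.70000e-02  1.00000e-04
 -0.00000e+00]
eef_pos [ 0.2144 -0.451   0.2041]
tool_rot [ 8.454e-01 -5.342e-01 -9.000e-04 -6.000e-04]
ft_force [ 0.0799 -0.6883 -0.6136]
ft_torque [ 0.0148 -0.0198  0.0493]
grip_width 0.0856
0.0187
scene {'vfov': 55.88216360750347, 'cx': 278.3963368754599, 'cy': 203.89268964957154, 'R': array([[-0.43263227,  0.90156024,  0.00429618],
       [ 0.55038347,  0.2678811 , -0.79077035],
       [-0.71407797, -0.33974823, -0.61209786]]), 't': array([ 0.25544355, -0.18611927,  1.4098985 ])}
top {'vfov': 49.56057341352125, 'cx': 285.1738830798487, 'cy': 208.946652054577, 'R': array([[ 0.01560997, -0.99958688,  0.02413291],
       [-0.99131475, -0.01862384, -0.13018535],
       [ 0.13058102, -0.02189112, -0.99119593]]), 't': array([-0.03994068,  0.52350829,  1.1182234 ])}
```

View pics/scene0.png

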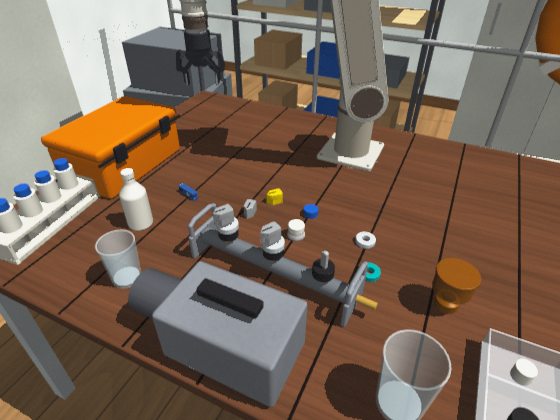

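View pics/top0.png

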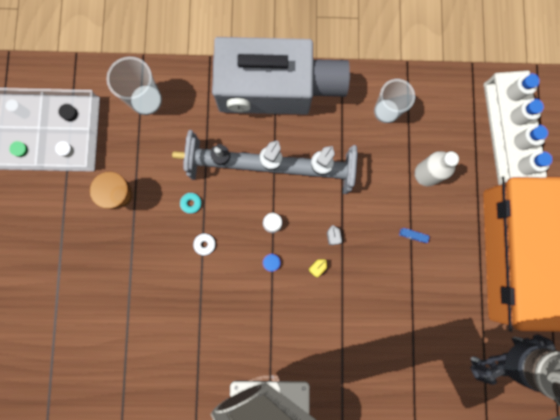

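The scene has two loose rings in the top view: an aluminium/white one at (204,244) and a teal one at (190,203). There are two loose knobs: grey at (335,235) and yellow at (318,268). The bare valve is the left one, at about (220,155). By the description I choose the aluminium ring and the grey knob. I'll check both in close crops.

```bash
cat > h.py <<'E'
import numpy as np,cv2
from workcell import bot
def K(n):
    c=bot.get_calibration(n); f=210/np.tan(np.radians(c['vfov']/2)); return c,f
def ray(n,u,v):
    c,f=K(n); d=c['R'].T@np.array([(u-c['cx'])/f,(v-c['cy'])/f,1.]); return -c['R'].T@c['t'],d
def onz(n,u,v,z):
    o,d=ray(n,u,v); return o+d*(z-o[2])/d[2]
def dep(n,u,v,D):
    o,d=ray(n,u,v); return o+d*D
def proj(n,X):
    c,f=K(n); p=c['R']@np.asarray(X,float)+c['t']; return f*p[:2]/p[2]+[c['cx'],c['cy']]
def cloud(n,D):
    c,f=K(n); v,u=np.indices(D.shape); P=np.stack([(u-c['cx'])/f*D,(v-c['cy'])/f*D,D],-1); return (P-c['t'])@c['R']
def crop(n,im,x0,y0,w,h,s,fn):
    cv2.imwrite(fn,cv2.resize(im[y0:y0+h,x0:x0+w],None,fx=s,fy=s,interpolation=cv2.INTER_CUBIC))
E
python3 - <<'E'
from h import *
T=np.load('pics/top0.npz');S=np.load('pics/scene0.npz')
crop('top',T['p'],170,130,200,150,4,'pics/c1.png')
crop('scene',S['p'],180,170,220,150,3.6,'pics/c2.png')
C=cloud('top',T['d'])
for u,v in[(120,350),(300,330),(420,330),(240,300),(204,235),(204,244),(335,237),(220,152),(270,155),(272,222),(271,263)]: print(u,v,C[v,u].round(4))
C=cloud('scene',S['d'])
for u,v in[(420,200),(100,250),(366,235),(324,256),(250,208),(296,229)]: print(u,v,C[v,u].round(4))
E
```

```text
120 350 [0.1677 0.3726 0.0038]
300 330 [ 0.2208 -0.0741 -0.0023]
420 330 [ 0.2243 -0.3808 -0.005 ]
240 300 [0.2935 0.0792 0.0015]
204 235 [0.4559 0.1744 0.0154]
204 244 [4.337e-01 1.758e-01 3.000e-04]
335 237 [ 0.4552 -0.1578  0.034 ]
220 152 [0.6443 0.1269 0.1284]
270 155 [0.6337 0.0087 0.1517]
272 222 [0.4896 0.0017 0.0416]
271 263 [0.3877 0.0024 0.02  ]
420 200 [0.1851 0.275  0.0013]
100 250 [ 0.8218 -0.3265  0.0972]
366 235 [0.4206 0.1743 0.0128]
324 256 [0.6548 0.1346 0.13  ]
250 208 [ 0.4746 -0.1432  0.032 ]
296 229 [0.509  0.0109 0.041 ]
```

View pics/c1.png

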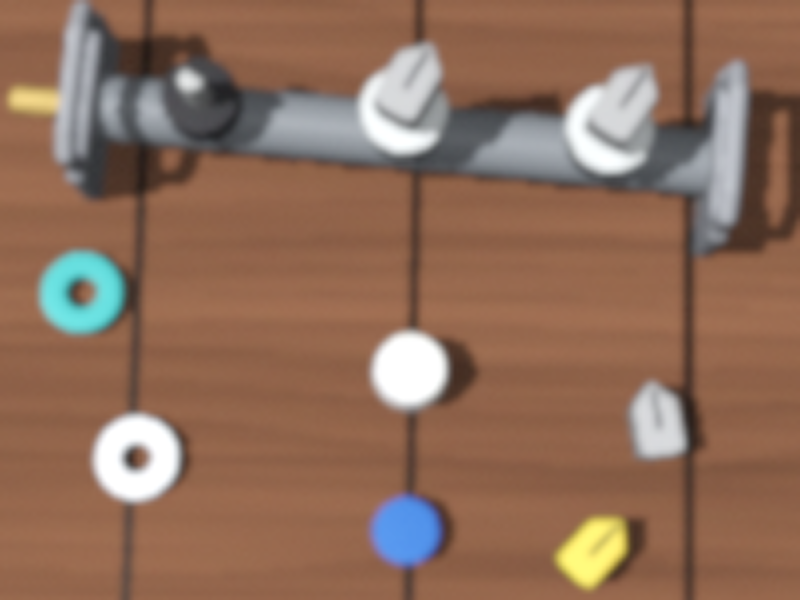

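View pics/c2.png

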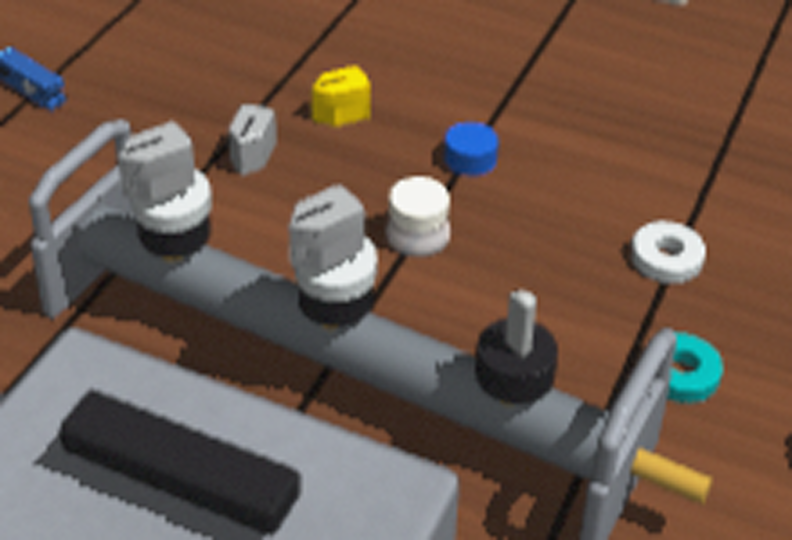

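The crops confirm the choice: in c1 the white/aluminium ring is at (137,457) with the teal one separate, the grey knob is at (658,425) with its nose up, and the bare spindle stands on the left head at (195,80). Next I'll measure with both cameras.

```bash
cat > m.py <<'E'
from h import *
T=np.load('pics/top0.npz');S=np.load('pics/scene0.npz')
for n,Z in(('top',T),('scene',S)):
    C=cloud(n,Z['d']); p=Z['p'].astype(int); 
    m=(abs(C[...,2])<.012)&(Z['d']>0)&(C[...,0]>.15)&(C[...,0]<.8)&(abs(C[...,1])<.4)
    P=C[m]; A=np.c_[P[:,:2],np.ones(len(P))]; s=np.linalg.lstsq(A,P[:,2],rcond=None)[0]
    r=P[:,2]-A@s; k=abs(r)<.003; s=np.linalg.lstsq(A[k],P[k,2],rcond=None)[0]
    print(n,'plane',s, 'std',(P[k,2]-A[k]@s).std())
    H=C[...,2]-(C[...,:2]@s[:2]+s[2])
    hsv=cv2.cvtColor(Z['p'],cv2.COLOR_BGR2HSV)
    # ring mask: bright, low sat, near guess
    for name,g,rad in(('ring',(.434,.175,.014),.045),('knob',(.46,-.15,.034),.05)):
        u,v=proj(n,g); vv,uu=np.indices(H.shape); near=np.hypot(uu-u,vv-v)<rad*850
        mk=near&(hsv[...,1]<70)&(hsv[...,2]>110)
        mk=mk.astype(np.uint8); nl,L,st,ce=cv2.connectedComponentsWithStats(mk)
        i=1+np.argmax(st[1:,4]); mk=(L==i).astype(np.uint8)
        c,_=cv2.findContours(mk,cv2.RETR_EXTERNAL,cv2.CHAIN_APPROX_NONE); c=max(c,key=cv2.contourArea)
        print(n,name,'area',st[i,4],'box',st[i,:4])
        # top face by depth
        top=(L==i)&(abs(H-g[2])<.004)
        print('  H pct',np.percentile(H[L==i],[10,50,90]).round(4),'meanTop',C[top].mean(0).round(4),top.sum())
        e=cv2.fitEllipse(c); print('  ell',e)
        q=[onz(n,a,b,g[2]) for a,b in c[:,0]]; q=np.array(q)[:,:2].astype(np.float32)
        print('  rect@top',cv2.minAreaRect(q), 'circ',cv2.minEnclosingCircle(q))
E
python3 m.py
python3 - <<'E'
from h import *
T=np.load('pics/top0.npz');S=np.load('pics/scene0.npz')
cv2.imwrite('pics/c3.png',np.hstack([cv2.resize(T['p'][135:175,200:240],(400,400),interpolation=0),cv2.resize(S['p'][245:285,305:345],(400,400),interpolation=0)]))
a=cv2.resize(T['p'][220:250,320:350],(400,400),interpolation=0);b=cv2.resize(S['p'][195:225,235:265],(400,400),interpolation=0)
cv2.imwrite('pics/c4.png',np.hstack([a,b]))
E
```

```text
top plane [ 5.70441765e-04  7.01022862e-05 -1.23594369e-04] std 0.0015391211542491647
top ring area 410 box [193 232  23  25]
  H pct [-0.0015  0.0121  0.0164] meanTop [0.4348 0.1732 0.014 ] 245
  ell ((203.75051879882812, 243.93572998046875), (22.09886360168457, 22.834978103637695), 15.392365455627441)
  rect@top ((0.43315696716308594, 0.17369206249713898), (0.058061107993125916, 0.05680118128657341), 46.62225341796875) circ ((0.43319788575172424, 0.17543256282806396), 0.03076563961803913)
top knob area 243 box [327 225  15  20]
  H pct [0.0004 0.033  0.0364] meanTop [ 0.4602 -0.1564  0.0342] 164
  ell ((333.6860656738281, 235.43576049804688), (14.009407997131348, 20.34073257446289), 172.07125854492188)
  rect@top ((0.4615458548069, -0.15509139001369476), (0.04801565036177635, 0.03540358692407608), 0.9689075350761414) circ ((0.4604412317276001, -0.15420112013816833), 0.025945983827114105)
scene plane [-0.00047657  0.00015963  0.00200274] std 0.0012228347304708775
scene ring area 260 box [356 231  20  18]
  H pct [0.004  0.0129 0.0153] meanTop [0.4353 0.1765 0.0154] 194
  ell ((365.76123046875, 239.18446350097656), (15.822259902954102, 20.073244094848633), 116.89532470703125)
  rect@top ((0.4384695887565613, 0.1774994432926178), (0.06560983508825302, 0.04906236752867699), 14.70760440826416) circ ((0.4383012056350708, 0.1781998723745346), 0.03292115032672882)
scene knob area 505 box [208 203  31  31]
  H pct [0.1016 0.126  0.152 ] meanTop [nan nan nan] 0
  ell ((224.73440551757812, 217.20286560058594), (20.575525283813477, 36.5252685546875), 145.40745544433594)
  rect@top ((0.5378052592277527, -0.1856553554534912), (0.14167757332324982, 0.05909138172864914), 50.465911865234375) circ ((0.5472102165222168, -0.1936957687139511), 0.07194700092077255)m.py:21: RuntimeWarning: Mean of empty slice.
  print('  H pct',np.percentile(H[L==i],[10,50,90]).round(4),'meanTop',C[top].mean(0).round(4),top.sum())
  ret = um.true_divide(
```

View pics/c3.png

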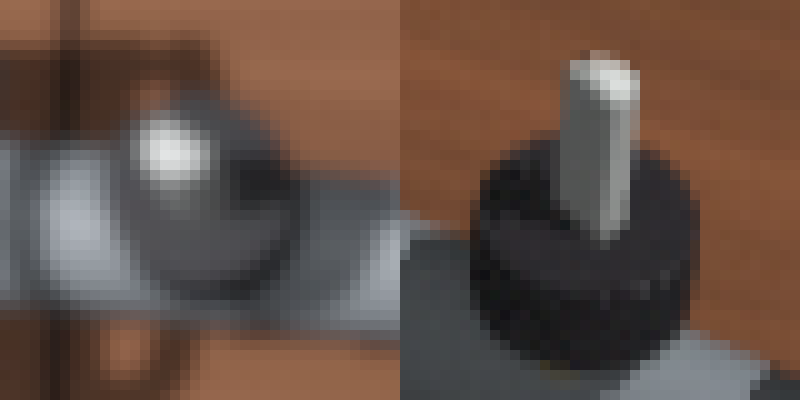

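View pics/c4.png

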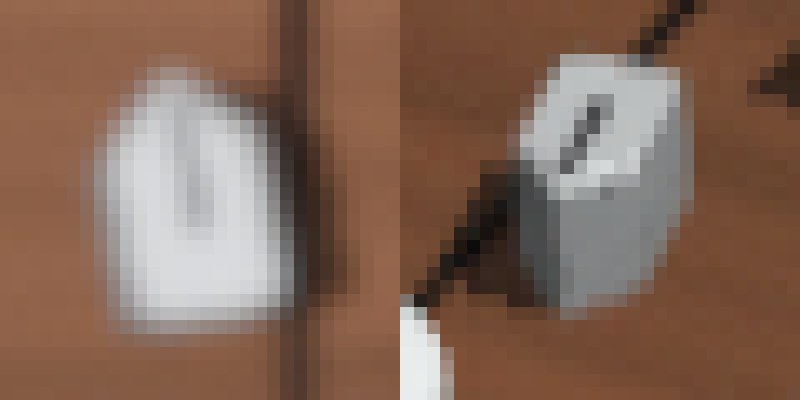

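c3 shows the spindle: in the top view its top is near (217,150), and in the scene view it runs from (325,252) to (325,269) with a flat facing image lower-left. c4 shows the loose grey knob, nose toward +x, with its line from about (334,228) to (335,236) in the top view. Next I'll refine the angles and centres.

```bash
python3 - <<'E'
from h import *
T=np.load('pics/top0.npz');S=np.load('pics/scene0.npz')
g=cv2.cvtColor(S['p'],cv2.COLOR_BGR2GRAY)
for v in range(248,272): print(v,g[v,316:334])
g=cv2.cvtColor(T['p'],cv2.COLOR_BGR2GRAY)
print()
for v in range(142,160): print(v,g[v,208:230])
c,f=K('scene'); print('cam',-c['R'].T@c['t'],f); c,f=K('top'); print('cam',-c['R'].T@c['t'],f)
for z in(.095,.135): print(proj('scene',[.642,.127,z]),proj('top',[.642,.127,z]))
crop('top',T['p'],255,132,90,50,8,'pics/c5.png')
crop('scene',S['p'],205,195,90,60,8,'pics/c6.png')
E
```

```text
248 [89 88 88 91 88 88 87 85 85 84 83 84 84 85 84 86 85 84]
249 [89 90 88 90 88 89 90 90 87 86 85 84 81 84 84 83 83 84]
250 [ 89  87  88  90  90  91  87  79 128 121  98  85  84  82  83  82  83  83]
251 [ 88  87  88  89  87  92 145 143 177 186 181 152  82  86  85  85  82  82]
252 [ 91  91  89  89  87  88 131 150 185 212 216 205 149  88  89  87  86  86]
253 [ 95  94  92  93  90  85  84 111 154 195 221 219 178  90  88  90  90  88]
254 [ 96  95  96  96  94  85  85  87 108 154 200 204 161  89  89  91  90  90]
255 [ 95  96  96  98  95  86  84  81  86 109 150 160 136  88  88  86  88  87]
256 [ 91  92  95  96  94  85  82  81  80  85 121 142 128  90  90  88  88  90]
257 [ 92  91  91  93  91  82  82  81  83  89 124 142 129  97  94  91  91  90]
258 [ 90  91  78  73  72  82  83  81  82  88 130 143 124  96  96  98  95  96]
259 [ 79  70  53  50  57  82  82  83  81  90 134 141 103  82  88  97  96  95]
260 [ 56  48  43  45  58  82  82  82  81  91 136 139  79  56  65  82  96  96]
261 [ 37  44  36  45  58  82  84  83  82  96 140 141  66  46  50  58  81  95]
262 [ 22  36  29  39  58  83  82  82  83  99
[... 1919 characters left out ...]
55 [167 155 129  99  83  80  80  86  96 101  97  89  81  74  65  54  48  48
  53  55  51  50]
156 [174 165 143 109  87  81  80  82  85  91  91  86  80  76  68  63  62  61
  65  65  59  51]
157 [179 173 154 121  91  82  82  81  82  82  83  83  80  78  75  73  72  73
  71  69  58  53]
158 [177 172 158 129 100  86  82  81  81  81  81  80  79  78  77  77  76  74
  72  66  54  54]
159 [169 167 159 139 116  93  82  82  81  80  81  79  80  78  78  77  76  73
  67  55  48  59]
cam [1.21972756 0.29857061 0.71472082] 395.934234251507
cam [ 0.37356621 -0.00569528  1.17749548] 454.892614674253
[321.52156276 262.63089928] [221.54727753 156.40321763]
[322.8827628  249.20488497] [219.59175352 152.22471471]
```

View pics/c5.png

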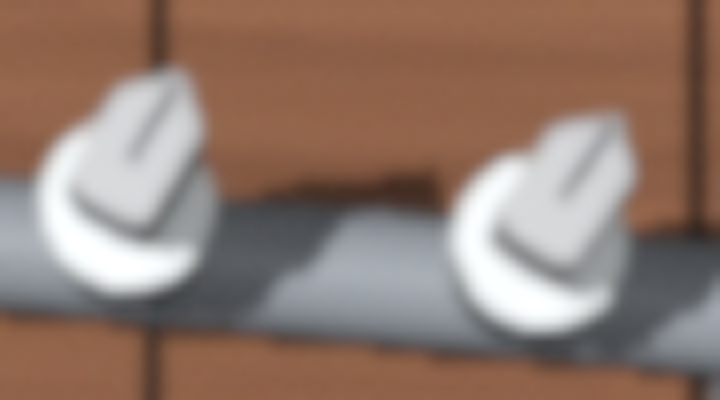

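View pics/c6.png

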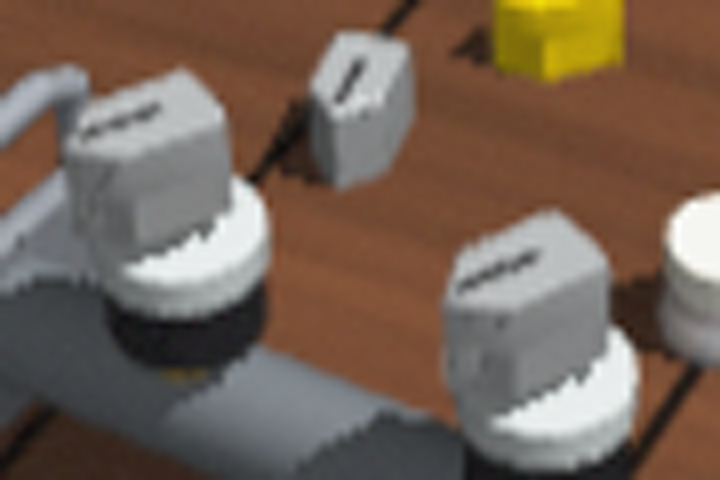

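```bash
python3 - <<'E'
from h import *
def ang(n,a,b,z):
    p=onz(n,*a,z);q=onz(n,*b,z);d=q-p;return p.round(4),q.round(4),np.degrees(np.arctan2(d[1],d[0])).round(1),np.linalg.norm(d).round(4)
print('spindle base flat edge',ang('scene',(320.6-.5,265.3-.5),(325.4-.5,269.3-.5),.095))
o=lambda x,y,x0,y0:(x0+(x+.5)/8-.5,y0+(y+.5)/8-.5)
print('scene L2',ang('scene',o(540,252,205,195),o(457,290,205,195),.152))
print('scene L1',ang('scene',o(160,105,205,195),o(80,137,205,195),.152))
print('top L2',ang('top',o(133,160,255,132),o(180,80,255,132),.152))
print('top L1',ang('top',o(568,193,255,132),o(615,125,255,132),.152))
print('knob scene',ang('scene',o(340,100,205,195),o(362,62,205,195),.034))
# loose knob line via darkness in both
T=np.load('pics/top0.npz');S=np.load('pics/scene0.npz')
g=cv2.cvtColor(T['p'],cv2.COLOR_BGR2GRAY)
for v in range(222,248): print(v,g[v,324:348])
g=cv2.cvtColor(S['p'],cv2.COLOR_BGR2GRAY);print()
for v in range(196,221): print(v,g[v,242:260])
E
```

```text
spindle base flat edge (array([0.6493, 0.1265, 0.095 ]), array([0.6557, 0.1398, 0.095 ]), np.float64(64.3), np.float64(0.0147))
scene L2 (array([0.64  , 0.0078, 0.152 ]), array([ 0.6635, -0.0052,  0.152 ]), np.float64(-29.0), np.float64(0.0269))
scene L1 (array([ 0.63  , -0.1185,  0.152 ]), array([ 0.6524, -0.1311,  0.152 ]), np.float64(-29.4), np.float64(0.0257))
top L2 (array([0.6418, 0.0061, 0.152 ]), array([ 0.6659, -0.0071,  0.152 ]), np.float64(-28.6), np.float64(0.0274))
top L1 (array([ 0.6348, -0.1199,  0.152 ]), array([ 0.6553, -0.1335,  0.152 ]), np.float64(-33.5), np.float64(0.0246))
knob scene (array([ 0.4767, -0.1513,  0.034 ]), array([ 0.4543, -0.1549,  0.034 ]), np.float64(-170.8), np.float64(0.0226))
222 [108 108 108 109 109 109 110 111 110 110 110 110 109 109 110 105  91  68
  63  84 103 110 111 111]
223 [108 108 108 109 109 108 108 109 109 109 109 109 109 109 107 103  90  66
  63  83 101 108 109 109]
224 [108 108 109 108 109 109 109 114 119 119 114 109 107 108 108 103  90  67
  63  85 101 108 108 108]
225 [107 108 109 108 108 109 115 130 143 143 130 114 104 102 101 
[... 3464 characters left out ...]
2 133 126 126 118  90  84  85  86]
212 [ 27  43  74  73  92 130 131 131 131 133 131 122 126 102  85  86  85  84]
213 [ 38  44  74  74  86 129 130 132 131 130 129 124 118  89  86  84  86  86]
214 [ 41  45  66  73  80 122 132 132 130 129 130 124 101  82  85  86  84  86]
215 [ 43  41  54  72  81 115 130 131 129 131 129 117  86  82  82  82  81  83]
216 [ 42  40  46  65  78 115 130 129 129 126 115 100  85  85  81  82  83  81]
217 [ 69  39  41  53  74 123 129 117 113 105  93  85  85  84  85  83  84  82]
218 [ 82  70  71  69  80 109 105  94  91  87  87  85  88  85  85  86  85  86]
219 [84 82 83 83 85 88 84 85 86 84 85 87 86 87 85 84 85 84]
220 [85 87 84 81 83 83 83 85 83 83 84 85 85 84 85 87 86 86]
```

```bash
cat >> h.py <<'E'
from scipy.spatial.transform import Rotation as Ro
def where():
    o=bot.get_obs(); R=Ro.from_quat(o['tool_rot']).as_matrix(); return o,R
def todo(x=None,y=None,z=None,yaw=None):
    o,R=where(); p=np.array(o['eef_pos']); t=np.array([p[i] if q is None else q for i,q in enumerate((x,y,z))])
    s=R.T@(t-p)/.025; yw=np.degrees(np.arctan2(R[1,0],R[0,0]))
    print('t',round(o['clock'],2),'pos',p.round(4),'yaw',yw.round(2),'tilt',np.degrees(np.arccos(-R[2,2])).round(2),'F',np.round(o['ft_force'],1),'grip',round(o['grip_width'],4),'q',np.round(o['joint_pos'],2))
    print('units tool xyz',s.round(3),'wz total', None if yaw is None else round(-((yaw-yw+180)%360-180)/180,4))
E
python3 - <<'E'
from h import *
T=np.load('pics/top0.npz');S=np.load('pics/scene0.npz')
print('knob top tip',onz('top',332.4,224.7,.034),'tail',onz('top',334.6,242.3,.034))
print('knob scene tail corners',onz('scene',246.2,208.7,.034),onz('scene',251.,207.6,.034))
def blob(n,m): 
    v,u=np.nonzero(m);return u.mean(),v.mean()
g=cv2.cvtColor(T['p'],cv2.COLOR_BGR2GRAY).astype(float)
w=np.clip(g[144:154,211:223]-110,0,None); v,u=np.indices(w.shape)
uu,vv=(w*u).sum()/w.sum()+211,(w*v).sum()/w.sum()+144
print('spindle top, top cam',uu,vv,onz('top',uu,vv,.135))
g=cv2.cvtColor(S['p'],cv2.COLOR_BGR2GRAY).astype(float)
w=np.clip(g[249:256,320:330]-150,0,None); v,u=np.indices(w.shape)
uu,vv=(w*u).sum()/w.sum()+320,(w*v).sum()/w.sum()+249
print('scene',uu,vv,onz('scene',uu,vv,.135))
# ring hole
for n,Z,(a,b) in(('top',T,(204,244)),('scene',S,(366,238))):
    hsv=cv2.cvtColor(Z['p'],cv2.COLOR_BGR2GRAY); print(hsv[b-12:b+13,a-13:a+13])
E
```

```text
knob top tip [ 0.48624816 -0.1511208   0.034     ] tail [ 0.44183844 -0.15676787  0.034     ]
knob scene tail corners [ 0.48410863 -0.14989119  0.034     ] [ 0.4739995  -0.14033176  0.034     ]
spindle top, top cam 216.64108527131782 149.84534883720931 [0.6475636  0.13408701 0.135     ]
scene 325.98333333333335 252.58939393939394 [0.64855885 0.13627486 0.135     ]
[[113 112 113 113 112 113 112 113 113 113 109 102  99 110 119 119 116 113
  113 112 112 113 114 114 113 113]
 [110 111 111 110 110 110 112 115 123 134 148 155 161 167 168 157 139 124
  114 109 108 111 112 114 113 113]
 [107 107 107 108 108 110 117 137 163 187 204 215 221 224 222 210 191 171
  147 118 103 104 108 109 110 110]
 [106 106 105 106 108 122 149 184 214 233 244 250 253 254 253 247 237 224
  202 165 123 101  99 102 106 106]
 [107 107 107 110 125 160 197 227 246 255 255 255 255 255 255 255 255 254
  240 215 175 128  97  93  99 103]
 [110 110 111 123 159 204 236 252 255 255 255 255 255 255 255 255 255 255
  255 246 220 176 119  85  89 100]
 [112 111 117 146 194 234 255 255 255 255 255 255 255 255 255 255 255 255
  255
[... 4018 characters left out ...]
37 235 222
  214 212 177 157  91  88  87  86]
 [ 87  84  72  67  55  83 105 110 113 116 123 143 161 184 195 203 202 185
  171 173 169 121  85  83  85  84]
 [ 88  88  87  84  69  56  77  98 116 117 120 123 131 137 145 153 159 163
  166 145 126  96  89  86  84  86]
 [ 88  88  88  90  85  73  74  89  97  87 107 119 129 137 143 150 161 130
  129 105  84  87  88  89  89  87]
 [ 89  85  88  89  87  86  88  85  85  76  70  82  90 109 111 116 125  91
   89  86  85  87  86  88  87  89]
 [ 85  84  84  87  87  88  88  88  86  75  33  30  54  83  83  83  84  81
   84  84  85  84  87  87  87  88]
 [ 82  84  83  83  84  85  85  87  85  55  26  35  79  87  85  85  82  81
   84  85  81  83  84  85  86  88]]
```

```bash
python3 -m inch '[[0,0,0,0,0,-0.0473,-1],[0,0,0,0,0,-0.0473,-1],[0,0,0,0,0,-0.0473,-1],[0,0,0,0,0,-0.0473,-1],[0,0,0,0,0,-0.0473,-1],[0,0,0,0,0,-0.0473,-1],[0,0,0,0,0,-0.0473,-1],[0,0,0,0,0,0,-1]]'; python3 -c "
from h import *
todo(.434,.175,.12,-5)"
```

```text
clock: 0.9
eef_pos: [0.2145, -0.4512, 0.2045]
tool_rot: [0.999, -0.044, -0.0, -0.001]
ft_force: [-0.4, 0.2, 0.1]
grip_width: 0.0856
t 0.9 pos [ 0.2145 -0.4512  0.2045] yaw -4.99 tilt 0.07 F [-0.4  0.2  0.1] grip 0.0856 q [-1.13  0.24  0.    1.34  0.    0.53]
units tool xyz [  6.568 -25.714   3.402] wz total 0.0001
```

```bash
A='[[0.25,-1,0,0,0,0,-1],[0.25,-1,0,0,0,0,-1],[0.25,-1,0,0,0,0,-1],[0.25,-1,0,0,0,0,-1],[0.25,-1,0,0,0,0,-1],[0.25,-1,0,0,0,0,-1],[0.25,-1,0,0,0,0,-1],[0.25,-1,0,0,0,0,-1]]'; true
python3 -m inch '[[0.25,-1,0,0,0,0,-1],[0.25,-1,0,0,0,0,-1],[0.25,-1,0,0,0,0,-1],[0.25,-1,0,0,0,0,-1],[0.25,-1,0,0,0,0,-1],[0.25,-1,0,0,0,0,-1],[0.25,-1,0,0,0,0,-1],[0.25,-1,0,0,0,0,-1]]'
python3 -m inch '[[0.25,-1,0,0,0,0,-1],[0.25,-1,0,0,0,0,-1],[0.25,-1,0,0,0,0,-1],[0.25,-1,0,0,0,0,-1],[0.25,-1,0,0,0,0,-1],[0.25,-1,0,0,0,0,-1],[0.25,-1,0,0,0,0,-1],[0.25,-1,0,0,0,0,-1]]'
python3 -m inch '[[0.25,-1,0,0,0,0,-1],[0.25,-1,0,0,0,0,-1],[0.25,-1,0,0,0,0,-1],[0.25,-1,0.5,0,0,0,-1],[0.25,-1,0.5,0,0,0,-1],[0.25,-1,0.5,0,0,0,-1],[0.25,-1,0.5,0,0,0,-1],[0.25,-1,0.5,0,0,0,-1]]'
python3 -c "
from h import *
todo(.434,.1755,.05,-5)"
```

```text
clock: 1.7
eef_pos: [0.2819, -0.2555, 0.2049]
tool_rot: [0.999, -0.045, -0.0, -0.0]
ft_force: [0.5, 0.3, 1.1]
grip_width: 0.0853
clock: 2.5
eef_pos: [0.349, -0.0607, 0.2049]
tool_rot: [0.999, -0.045, -0.0, 0.0]
ft_force: [0.4, 1.0, 1.0]
grip_width: 0.0852
clock: 3.3
eef_pos: [0.4162, 0.1342, 0.1418]
tool_rot: [0.999, -0.045, -0.0, 0.0]
ft_force: [0.2, -1.2, -0.1]
grip_width: 0.0852
t 3.3 pos [0.4162 0.1342 0.1418] yaw -5.17 tilt 0.02 F [ 0.2 -1.2 -0.1] grip 0.0852 q [ 0.31  0.16 -0.27  1.14 -0.    1.97]
units tool xyz [ 0.561 -1.71   3.673] wz total -0.001
```

```bash

python3 -m inch '[[0.28,-0.85,0.5,0,0,0,-1],[0.28,-0.86,0.5,0,0,0,-1],[0,0,0.8,0,0,0,-1],[0,0,0.8,0,0,0,-1],[0,0,0.8,0,0,0,-1],[0,0,0.3,0,0,0,-1],[0,0,0,0,0,0,-1],[0,0,0,0,0,0,-1]]'
python3 - <<'E'
from h import *
todo(.434,.1755,.003,-5)
for n in("scene","top"):
    p,d=bot.camera(n); x,y=map(int,proj(n,[.434,.1755,.03])); crop(n,p,x-45,y-40,90,80,4,f'pics/a_{n}.png')
a=[cv2.imread(f'pics/a_{n}.png') for n in('scene','top')]; cv2.imwrite('pics/a.png',np.hstack(a))
E
```

```text
clock: 4.1
eef_pos: [0.4343, 0.1747, 0.0506]
tool_rot: [0.999, -0.044, 0.0, -0.0]
ft_force: [-0.3, 0.1, -0.1]
grip_width: 0.0852
t 4.1 pos [0.4343 0.1747 0.0506] yaw -5.04 tilt 0.04 F [-0.3  0.1 -0.1] grip 0.0852 q [ 0.38  0.31 -0.34  0.93  0.    2.04]
units tool xyz [-0.015 -0.032  1.904] wz total -0.0002
```

View pics/a.png

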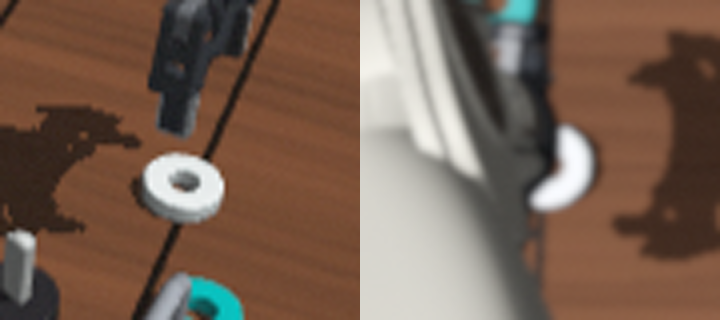

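The scene crop shows the open finger above the aluminium ring and aligned with it, with the teal ring untouched at bottom right. The top view is mostly blocked by the arm. I'll descend and close.

```bash

python3 -m inch '[[0,-0.03,0.6,0,0,0,-1],[0,0,0.6,0,0,0,-1],[0,0,0.5,0,0,0,-1],[0,0,0.25,0,0,0,-1],[0,0,0,0,0,0,-1],[0,0,0,0,0,0,0.0],[0,0,0,0,0,0,1],[0,0,0,0,0,0,1]]'
python3 -m inch '[[0,0,0,0,0,0,1],[0,0,0,0,0,0,1],[0,0,0,0,0,0,1],[0,0,0,0,0,0,1],[0,0,0,0,0,0,1],[0,0,0,0,0,0,1],[0,0,0,0,0,0,1],[0,0,0,0,0,0,1]]'
python3 - <<'E'
from h import *
todo(.648,.135,.2,-5)
E
```

```text
clock: 5.0
eef_pos: [0.4345, 0.1755, 0.0019]
tool_rot: [0.999, -0.043, 0.001, -0.0]
ft_force: [0.4, -0.0, -0.9]
grip_width: 0.0438
clock: 5.8
eef_pos: [0.4338, 0.1753, 0.0012]
tool_rot: [0.999, -0.043, -0.0, 0.0]
ft_force: [0.2, 1.0, -0.6]
grip_width: 0.0
t 5.8 pos [0.4338 0.1753 0.0012] yaw -4.97 tilt 0.0 F [ 0.2  1.  -0.6] grip 0.0 q [ 0.38  0.38 -0.39  0.8  -0.    2.04]
units tool xyz [ 8.673  0.863 -7.951] wz total 0.0002
```

```bash

python3 - <<'E'
from h import *
for n in("scene","top"):
    p,d=bot.camera(n); x,y=map(int,proj(n,[.434,.1755,.03])); crop(n,p,x-45,y-40,90,80,4,f'pics/b_{n}.png')
a=[cv2.imread(f'pics/b_{n}.png') for n in('scene','top')]; cv2.imwrite('pics/b.png',np.hstack(a))
E
```

```text
(no output)
```

View pics/b.png

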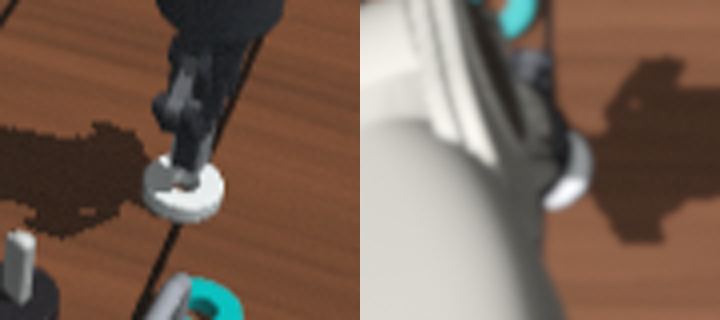

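The fingers shut over the ring without catching it; the ring is still flat in place, with the tips at its hole, about (187,180) in the crop. I'll lift, set the jaws to about 56 mm, and measure how high the tips really are at that opening.

```bash

python3 -m inch '[[0,0,-0.6,0,0,0,1],[0,0,-0.6,0,0,0,1],[0,0,-0.6,0,0,0,0],[0,0,-0.6,0,0,0,-0.32],[0,0,0,0,0,0,-0.32],[0,0,0,0,0,0,-0.32],[0,0,0,0,0,0,-0.32],[0,0,0,0,0,0,-0.32]]'
python3 - <<'E'
from h import *
o,R=where(); P=np.array(o['eef_pos']); todo()
p,d=bot.camera('scene'); np.savez('pics/s1.npz',p=p,d=d)
C=cloud('scene',d); g=p.mean(2)
m=(d>0)&(np.hypot(C[...,0]-P[0],C[...,1]-P[1])<.06)&(C[...,2]>.025)&(C[...,2]<.13)
X=C[m]; print(len(X))
for lo in np.arange(.03,.13,.005):
    k=(X[:,2]>=lo)&(X[:,2]<lo+.005)
    if k.any(): print(lo.round(3),k.sum(),X[k].min(0).round(3),X[k].max(0).round(3))
print([proj('scene',P+[s,0,h]) .round(1).tolist() for s in(-.028,.028) for h in(0,.0065,.013)])
x,y=map(int,proj('scene',[.434,.1755,.05])); crop('scene',p,x-35,y-40,70,75,8,'pics/c7.png')
print(x-35,y-40)
E
```

```text
clock: 6.7
eef_pos: [0.4331, 0.175, 0.0603]
tool_rot: [0.999, -0.043, -0.001, 0.0]
ft_force: [-0.3, -0.1, -0.8]
grip_width: 0.0562
t 6.7 pos [0.4331 0.175  0.0603] yaw -4.98 tilt 0.11 F [-0.3 -0.1 -0.8] grip 0.0562 q [ 0.38  0.3  -0.32  0.95 -0.    2.04]
units tool xyz [0. 0. 0.] wz total None
149
0.09 8 [0.405 0.166 0.091] [0.469 0.187 0.095]
0.095 14 [0.401 0.162 0.095] [0.47 0.19 0.1 ]
0.1 22 [0.404 0.164 0.1  ] [0.476 0.19  0.105]
0.105 26 [0.397 0.164 0.105] [0.477 0.19  0.11 ]
0.11 22 [0.403 0.163 0.11 ] [0.477 0.189 0.115]
0.115 20 [0.403 0.167 0.115] [0.477 0.19  0.12 ]
0.12 24 [0.403 0.166 0.12 ] [0.476 0.19  0.125]
0.125 13 [0.402 0.169 0.125] [0.476 0.191 0.13 ]
[[370.5, 217.8], [370.8, 215.9], [371.2, 213.9], [364.5, 230.8], [364.8, 228.8], [365.2, 226.8]]
332 187
```

View pics/c7.png

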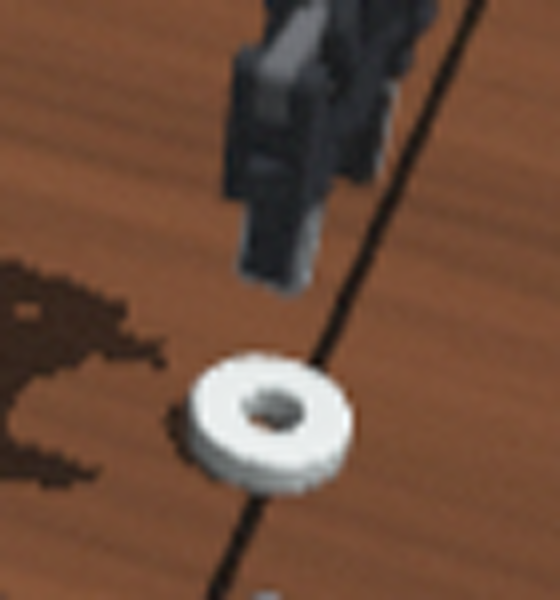

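The depth shows the fingertips ending near z≈0.088 with the TCP at 0.060 (tip pixel about (366,223)). So at this opening the tips stand about 25 mm above the reported TCP, and I must go lower. I'll descend in small steps while watching the force.

```bash

python3 -m inch '[[0.03,-0.02,0.6,0,0,0,-0.5],[0,0,0.6,0,0,0,-0.5],[0,0,0.6,0,0,0,-0.5],[0,0,0.6,0,0,0,-0.5],[0,0,0.3,0,0,0,-0.5],[0,0,0,0,0,0,-0.5],[0,0,0,0,0,0,-0.5],[0,0,0,0,0,0,-0.5]]'
python3 - <<'E'
from h import *
o,R=where(); P=np.array(o['eef_pos']); todo()
p,d=bot.camera('scene'); np.savez('pics/s2.npz',p=p,d=d)
C=cloud('scene',d); g=p.mean(2)
m=(d>0)&(np.hypot(C[...,0]-P[0],C[...,1]-P[1])<.06)&(g<75)&(C[...,2]<.08)
X=C[m]
for lo in np.arange(-.01,.08,.005):
    k=(X[:,2]>=lo)&(X[:,2]<lo+.005)
    if k.any(): print(lo.round(3),k.sum(),X[k].min(0).round(3),X[k].max(0).round(3))
x,y=map(int,proj('scene',[.434,.1755,.03])); crop('scene',p,x-35,y-40,70,75,8,'pics/c8.png')
E
```

```text
clock: 7.55
eef_pos: [0.4353, 0.176, -0.0056]
tool_rot: [0.999, -0.043, 0.001, -0.0]
ft_force: [-0.2, -0.3, 0.2]
grip_width: 0.0643
t 7.55 pos [ 0.4353  0.176  -0.0056] yaw -4.97 tilt 0.08 F [-0.2 -0.3  0.2] grip 0.0643 q [ 0.38  0.39 -0.4   0.78 -0.    2.04]
units tool xyz [0. 0. 0.] wz total None
-0.005 28 [ 0.379  0.117 -0.002] [ 0.48   0.183 -0.   ]
0.0 255 [0.375 0.117 0.   ] [0.495 0.187 0.005]
0.005 3 [0.434 0.138 0.005] [0.487 0.163 0.006]
0.025 5 [0.401 0.169 0.027] [0.475 0.189 0.03 ]
0.03 10 [0.402 0.165 0.03 ] [0.47  0.191 0.035]
0.035 12 [0.403 0.165 0.035] [0.482 0.19  0.04 ]
0.04 13 [0.403 0.169 0.04 ] [0.482 0.187 0.044]
0.045 19 [0.401 0.168 0.045] [0.482 0.191 0.05 ]
0.05 16 [0.402 0.168 0.05 ] [0.483 0.191 0.055]
0.055 14 [0.403 0.167 0.055] [0.483 0.189 0.06 ]
0.06 3 [0.404 0.18  0.06 ] [0.484 0.187 0.063]
0.065 3 [0.397 0.187 0.066] [0.402 0.192 0.069]
0.07 5 [0.399 0.185 0.072] [0.481 0.193 0.075]
0.075 7 [0.381 0.184 0.076] [0.481 0.196 0.08 ]
```

View pics/c8.png

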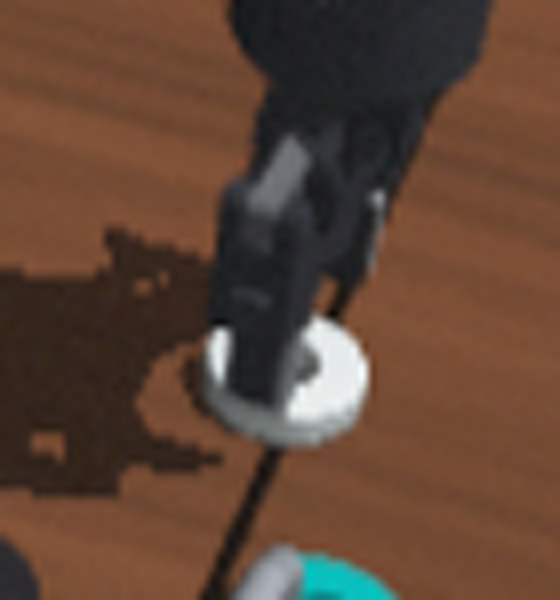

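At a 64 mm opening the tips are at z≈0.027, so they are clear of the ring and aligned with it in c8. I'll go 16 mm further down, then close.

```bash

python3 -m inch '[[0,0,0.2,0,0,0,-0.5],[0,0,0.2,0,0,0,-0.5],[0,0,0.2,0,0,0,-0.5],[0,0,0.06,0,0,0,-0.5],[0,0,0,0,0,0,-0.5],[0,0,0,0,0,0,0.2],[0,0,0,0,0,0,0.2],[0,0,0,0,0,0,0.2]]'
python3 - <<'E'
from h import *
todo()
E
```

```text
clock: 8.4
eef_pos: [0.4347, 0.1757, -0.022]
tool_rot: [0.999, -0.043, 0.0, -0.0]
ft_force: [-1.9, -0.6, 5.3]
grip_width: 0.0485
t 8.4 pos [ 0.4347  0.1757 -0.022 ] yaw -4.98 tilt 0.02 F [-1.9 -0.6  5.3] grip 0.0485 q [ 0.38  0.41 -0.42  0.74  0.    2.04]
units tool xyz [0. 0. 0.] wz total None
```

```bash

python3 -m inch '[[0,0,0,0,0,0,1],[0,0,0,0,0,0,1],[0,0,0,0,0,0,1],[0,0,0,0,0,0,1],[0,0,-0.4,0,0,0,1],[0,0,-0.8,0,0,0,1],[0,0,-0.8,0,0,0,1],[0,0,0,0,0,0,1]]'
python3 - <<'E'
from h import *
todo()
p,d=bot.camera('scene'); x,y=map(int,proj('scene',[.434,.1755,.03])); crop('scene',p,x-35,y-40,70,75,8,'pics/c9.png')
E
```

```text
clock: 9.2
eef_pos: [0.4373, 0.1768, 0.0302]
tool_rot: [0.999, -0.043, 0.003, -0.001]
ft_force: [0.2, -0.5, -0.8]
grip_width: 0.0488
t 9.2 pos [0.4373 0.1768 0.0302] yaw -4.98 tilt 0.36 F [ 0.2 -0.5 -0.8] grip 0.0488 q [ 0.38  0.34 -0.36  0.87 -0.    2.04]
units tool xyz [0. 0. 0.] wz total None
```

View pics/c9.png

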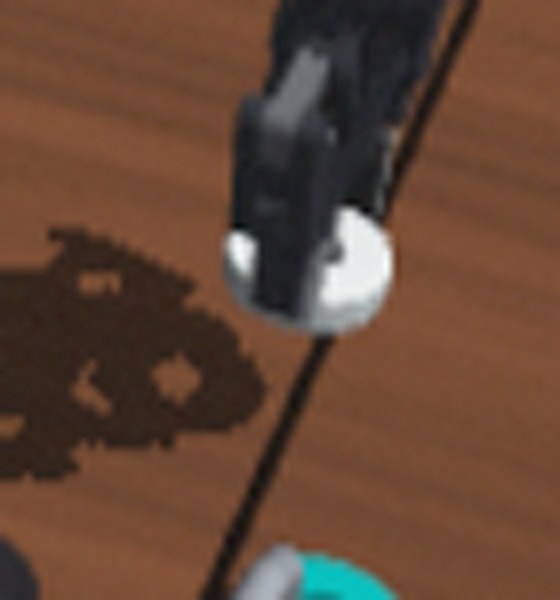

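The ring is gripped and lifted level, and it sits at about (306,270) in the crop. I'll raise it and carry it over the spindle.

```bash

python3 -m inch '[[0,0,-0.9,0,0,0,1],[0,0,-0.9,0,0,0,1],[0,0,-0.9,0,0,0,1],[0,0,-0.9,0,0,0,1],[0.4,0,-0.9,0,0,0,1],[0.8,0.1,0,0,0,0,1],[1,0.1,0,0,0,0,1],[1,0.1,0,0,0,0,1]]'
python3 - <<'E'
from h import *
todo(.648,.135,.143)
E
```

```text
clock: 10.05
eef_pos: [0.5139, 0.1611, 0.1389]
tool_rot: [0.999, -0.043, -0.001, 0.0]
ft_force: [0.3, 0.5, -0.5]
grip_width: 0.0487
t 10.05 pos [0.5139 0.1611 0.1389] yaw -4.95 tilt 0.07 F [ 0.3  0.5 -0.5] grip 0.0487 q [ 0.3   0.35 -0.01  1.2   0.    1.96]
units tool xyz [ 5.432  0.578 -0.169] wz total None
```

```bash

python3 -m inch '[[1,0.11,-0.1,0,0,0,1],[1,0.11,0,0,0,0,1],[1,0.11,0,0,0,0,1],[1,0.11,0,0,0,0,1],[0.9,0.1,0,0,0,0,1],[0.48,0.05,0,0,0,0,1],[0,0,0,0,0,0,1],[0,0,0,0,0,0,1]]'
python3 - <<'E'
from h import *
todo(.648,.135,.143)
for n in("scene","top"):
    p,d=bot.camera(n); np.savez(f'pics/{n}2.npz',p=p,d=d); x,y=map(int,proj(n,[.648,.135,.14])); crop(n,p,x-25,y-25,50,50,8,f'pics/a_{n}.png'); print(x-25,y-25)
a=[cv2.imread(f'pics/a_{n}.png') for n in('scene','top')]; cv2.imwrite('pics/d.png',np.hstack(a))
E
```

```text
clock: 10.85
eef_pos: [0.6454, 0.1348, 0.1406]
tool_rot: [0.999, -0.043, -0.001, 0.0]
ft_force: [-0.8, -0.3, -0.3]
grip_width: 0.0485
t 10.85 pos [0.6454 0.1348 0.1406] yaw -4.98 tilt 0.17 F [-0.8 -0.3 -0.3] grip 0.0485 q [0.21 0.6  0.38 1.35 0.   1.86]
units tool xyz [ 0.101 -0.016 -0.095] wz total None
300 225
190 124
```

View pics/d.png

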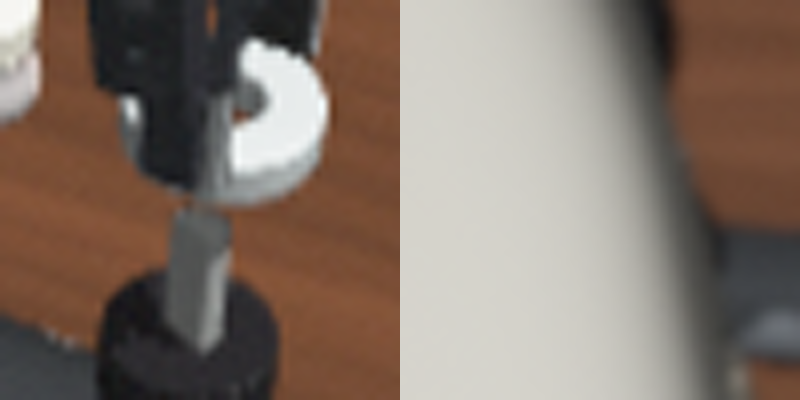

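```bash
python3 - <<'E'
from h import *
Z=np.load('pics/scene2.npz'); p=Z['p']; d=Z['d']
m=((p.min(2)>120)).astype(np.uint8); m[:228]=0; m[252:]=0; m[:,:312]=0; m[:,345:]=0
C=cloud('scene',d); k=m>0
print('ring cloud z',np.percentile(C[k][:,2],[5,25,50,75,95]).round(4))
v,u=np.nonzero(p.min(2)*m>150)
g=p.min(2)
for r in range(228,252): print(r,g[r,312:344])
for uu in(327.2,327.8):
  for z in(.1766,.174): print(uu,z,onz('scene',uu,237.2,z).round(4))
for P in([.6486,.1363,.1766],[.6454,.1348,.1766]): print(proj('scene',P))
E
```

```text
ring cloud z [0.1678 0.1762 0.1775 0.1785 0.1806]
228 [ 30  29  29  32  30  31  30  26  29  34  32  46  46  49  56  41  39  42
  44  33  29  27  28  30  34  30  46 108  77  57  56  57]
229 [ 32  30  30  28  26  30  30  29  29  31  34  45  45  49  59  40  41  46
  46  68  44  35  29  29  30  31  49 118  66  54  55  55]
230 [ 32  30  30  30  29  28  31  30  30  31  32  43  44  45  44  40  40  51
 103 201 192  85  65  35  30  32  60 141  52  51  55  55]
231 [ 34  29  30  33  49  44  32  28  31  31  30  45  45  45  40  39  42  72
 173 230 228 203 201 190  68  65  54 119  50  52  52  53]
232 [ 30  32  28  32  43  40  36  31  34  32  31  44  44  48  41  40  44  82
 199 230 230 230 230 229 200 195  73  65  54  53  51  52]
233 [ 27  32  29  30  32  33  34  34  35  30  33  45  46  45  40  43  46  78
 190 232 231 230 230 230 230 229 198  85  52  52  53  55]
234 [ 33  25  33  34  35  35  36  31  31  30  34  43  43  45  45  43  44  72
 146 195 219 232 231 231 231 231 227 166  52  51  50  53]
235 [ 31  35  29  33  33  36  36  36  33  31  32  43  45  44  38  39  44  67
 109 121 162 226 231 231 231
[... 1655 characters left out ...]
 53  52  54  53  52  55  56  60  60  77  67  43  64  88  97 128 128 143
 148 151 155 159 162 150 119  80  51  53  54  53  51  52]
249 [ 54  53  54  53  54  53  54  54  59  73  72  61  82  94 103 125 135 139
 143 151 142 129 119  97  57  53  55  53  52  53  52  50]
250 [ 53  53  55  54  52  51  53  56  54  57  59  53  77  84  89  96 103 107
 108 110  92  74  60  52  52  51  54  54  50  52  53  54]
251 [55 56 53 54 55 54 56 55 54 58 90 80 85 80 76 71 56 59 55 52 53 52 49 51
 53 54 53 51 54 52 53 50]
327.2 0.1766 [0.6475 0.135  0.1766]
327.2 0.174 [0.6447 0.1342 0.174 ]
327.8 0.1766 [0.6469 0.1361 0.1766]
327.8 0.174 [0.6442 0.1353 0.174 ]
[327.60663538 237.73319332]
[327.44965144 236.53717689]
```

In the scene view the ring's centre is about (327.5,237.5) against the expected (327.6,237.7) over the spindle, so it is aligned to about 1 mm. I'll nudge +1.5 mm in x and lower past the tip.

```bash

python3 -m inch '[[0.06,0,0.3,0,0,0,1],[0,0,0.4,0,0,0,1],[0,0,0.3,0,0,0,1],[0,0,0.15,0,0,0,1],[0,0,0.15,0,0,0,1],[0,0,0.15,0,0,0,1],[0,0,0.1,0,0,0,1],[0,0,0,0,0,0,1]]'
python3 - <<'E'
from h import *
todo(z=.074)
p,d=bot.camera('scene'); x,y=map(int,proj('scene',[.648,.135,.12])); crop('scene',p,x-35,y-35,70,70,8,'pics/e1.png')
E
```

```text
clock: 11.75
eef_pos: [0.6478, 0.1348, 0.1031]
tool_rot: [0.999, -0.043, -0.0, 0.0]
ft_force: [-0.2, -0.4, -0.5]
grip_width: 0.0488
t 11.75 pos [0.6478 0.1348 0.1031] yaw -4.98 tilt 0.03 F [-0.2 -0.4 -0.5] grip 0.0488 q [0.21 0.62 0.32 1.27 0.   1.86]
units tool xyz [ 1.000e-03 -0.000e+00  1.166e+00] wz total None
```

View pics/e1.png

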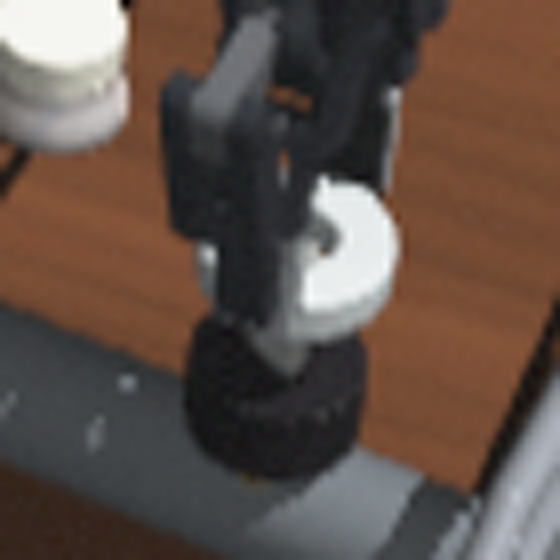

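The ring has entered over the spindle tip with no contact force. I'll lower it to the seat.

```bash

python3 -m inch '[[0,0,0.25,0,0,0,1],[0,0,0.25,0,0,0,1],[0,0,0.25,0,0,0,1],[0,0,0.2,0,0,0,1],[0,0,0.1,0,0,0,1],[0,0,0.05,0,0,0,1],[0,0,0,0,0,0,1],[0,0,0,0,0,0,1]]'
python3 - <<'E'
from h import *
todo(z=.074)
E
```

```text
clock: 12.6
eef_pos: [0.6481, 0.1349, 0.0763]
tool_rot: [0.999, -0.043, 0.0, -0.0]
ft_force: [0.1, 0.2, -1.4]
grip_width: 0.0488
t 12.6 pos [0.6481 0.1349 0.0763] yaw -4.97 tilt 0.03 F [ 0.1  0.2 -1.4] grip 0.0488 q [0.21 0.64 0.28 1.21 0.   1.86]
units tool xyz [-0.     0.     0.091] wz total None
```

```bash

python3 -m inch '[[0,0,0.04,0,0,0,1],[0,0,0.04,0,0,0,1],[0,0,0.03,0,0,0,1],[0,0,0,0,0,0,1],[0,0,0,0,0,0,1],[0,0,0,0,0,0,1],[0,0,0,0,0,0,1],[0,0,0,0,0,0,1]]'
python3 - <<'E'
from h import *
todo(z=.074)
p,d=bot.camera('scene'); x,y=map(int,proj('scene',[.648,.135,.12])); crop('scene',p,x-35,y-35,70,70,8,'pics/e2.png')
E
```

```text
clock: 13.4
eef_pos: [0.6479, 0.1348, 0.0732]
tool_rot: [0.999, -0.043, -0.0, 0.0]
ft_force: [0.6, 0.2, -0.5]
grip_width: 0.0488
t 13.4 pos [0.6479 0.1348 0.0732] yaw -4.98 tilt 0.0 F [ 0.6  0.2 -0.5] grip 0.0488 q [0.21 0.64 0.27 1.2  0.   1.86]
units tool xyz [-0.    0.   -0.03] wz total None
```

View pics/e2.png

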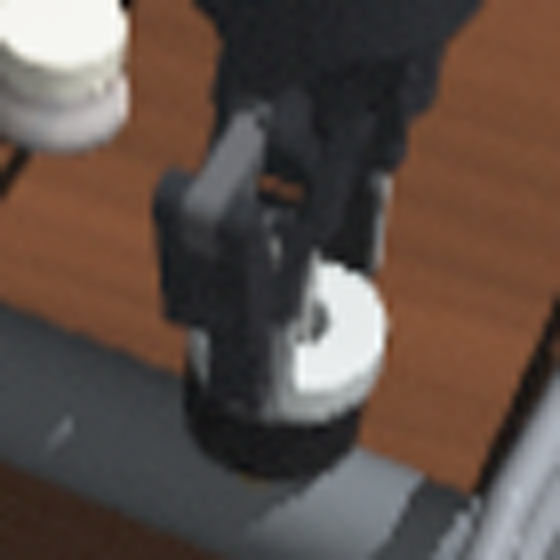

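```bash

python3 -m inch '[[0,0,0.02,0,0,0,1],[0,0,0.02,0,0,0,1],[0,0,0.02,0,0,0,1],[0,0,0.02,0,0,0,1],[0,0,0,0,0,0,1],[0,0,0,0,0,0,1],[0,0,0,0,0,0,1],[0,0,0,0,0,0,1]]'

```

```text
clock: 14.25
eef_pos: [0.648, 0.1349, 0.0731]
tool_rot: [0.999, -0.043, 0.001, -0.0]
ft_force: [-3.2, -1.0, 7.7]
grip_width: 0.0488
```

Contact at 7.7 N, so it is seated. I'll release and rise, then check the centring.

```bash

python3 -m inch '[[0,0,0,0,0,0,-0.6],[0,0,0,0,0,0,-0.6],[0,0,0,0,0,0,-0.6],[0,0,-0.4,0,0,0,-0.6],[0,0,-0.8,0,0,0,-0.6],[0,0,-1,0,0,0,-0.6],[0,0,-1,0,0,0,-0.6],[0,0,-1,0,0,0,-0.6]]'
python3 - <<'E'
from h import *
todo()
p,d=bot.camera('scene'); np.savez('pics/s5.npz',p=p,d=d);x,y=map(int,proj('scene',[.648,.135,.12])); crop('scene',p,x-35,y-35,70,70,8,'pics/e3.png'); print(x-35,y-35)
g=p.min(2)
for r in range(250,278): print(r,g[r,308:344])
E
```

```text
clock: 15.05
eef_pos: [0.648, 0.1348, 0.1778]
tool_rot: [0.999, -0.043, 0.0, -0.0]
ft_force: [0.7, 0.4, -0.1]
grip_width: 0.068
t 15.05 pos [0.648  0.1348 0.1778] yaw -4.97 tilt 0.03 F [ 0.7  0.4 -0.1] grip 0.068 q [0.21 0.59 0.46 1.44 0.   1.86]
units tool xyz [0. 0. 0.] wz total None
289 222
250 [ 55  54  55  53  54  54  53  53  54  54  54  54  53  54  54  56 108  99
  71  49  52  52  49  52  52  52  51  51  52  51  51  52  54  53  55  53]
251 [ 57  58  59  56  55  58  53  54  50  57  53  55  53  70 138 141 173 183
 172 139  52  53  49  50  52  49  50  48  50  51  53  51  51  55  54  55]
252 [ 58  55  60  60  56  58  57  58  56  54  53  53  56  70 130 148 183 208
 215 201 143  53  51  54  53  53  50  49  51  52  51  52  53  53  51  49]
253 [ 54  58  60  58  57  58  57  58  56  65 106 127 161 136  84 110 150 191
 218 217 176  85  55  53  57  51  52  52  50  52  51  51  51  51  52  54]
254 [ 53  58  56  57  57  58  58  58  69 142 219 218 220 135  81  86 107 154
 197 201 172 210 200 120  54  55  53  55  52  54  53  51  50  51  51  50]
255 [ 54  55  53  54  56  56  65 126 212 220 233 2
[... 2614 characters left out ...]
 162 142 114  74  51  56  52  52  54  51  51  52  54]
273 [ 64  62  62  60  22  21  24  24  26  36  62  82  97 105 120 121 129 135
 140 147 149 162 137 115  88  45  44  52  52  52  51  55  52  53  54  54]
274 [ 66  62  63  61  35  23  21  24  24  25  27  38  58  66  84  87  89 102
 107 108 105 113  83  50  30  35  48  50  52  51  53  53  51  50  52  53]
275 [64 64 66 62 41 22 24 22 24 25 25 28 24 26 34 37 39 53 53 48 38 29 31 33
 36 37 52 54 51 54 51 51 49 50 51 52]
276 [65 66 65 66 56 35 25 29 24 26 26 23 21 24 28 26 24 30 31 31 30 30 37 31
 35 39 51 52 53 54 53 52 53 52 53 49]
277 [69 66 66 67 64 44 23 25 21 27 25 27 27 27 24 27 26 26 31 31 33 34 33 34
 40 67 60 53 53 53 53 53 53 52 53 54]
```

View pics/e3.png

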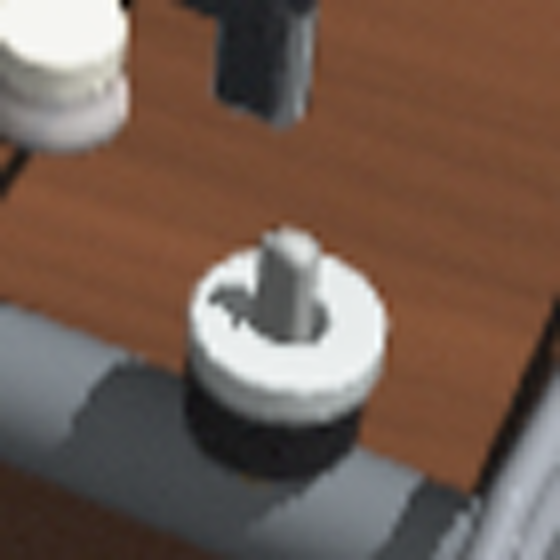

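```bash
python3 - <<'E'
from h import *
print('ring scene',onz('scene',324.57,261.3,.109))
S=np.load('pics/scene0.npz');g=S['p'].min(2)
for r in range(255,284): print(r,g[r,308:340])
E
```

```text
ring scene [0.6486377 0.1352929 0.109    ]
255 [ 54  56  54  56  55  56  54  60  58  58  58  58  57  77  84  80  85 106
 148 159 130  54  54  54  54  54  55  56  55  54  53  54]
256 [ 55  56  55  55  57  54  57  54  54  56  59  57  60  78  79  80  79  84
 120 141 118  54  55  54  54  55  55  53  52  53  54  54]
257 [ 54  53  57  56  55  55  54  57  56  55  56  56  57  80  80  80  82  88
 123 140 117  58  59  56  55  54  55  53  51  51  52  53]
258 [ 55  53  53  55  57  55  54  55  53  54  53  52  57  81  82  81  81  86
 129 140 107  57  57  58  57  58  55  58  54  52  50  55]
259 [ 52  53  52  54  52  54  54  57  54  52  47  47  57  81  81  82  80  88
 133 139  93  54  55  59  55  56  56  59  57  57  55  55]
260 [ 52  50  51  50  52  52  55  52  50  47  42  44  57  81  81  81  80  90
 134 138  78  49  52  53  57  57  57  58  60  57  59  58]
261 [ 54  52  51  53  53  49  41  37  36  44  35  44  57  81  84  82  81  93
 138 140  66  45  49  48  54  58  57  56  58  55  56  59]
262 [ 54  54  53  53  53  38  32  25  21  35  29  38  58  81  81  80  83  98
 140 141  54  46  42  45  50  51  5
[... 1869 characters left out ...]
 107  85  60  52  52  52]
279 [ 67  67  67  67  68  65  60  47  28  27  23  30  25  23  31  32  31  29
  31  33  33  32  40  74 110 124 121 116 109 101  71  59]
280 [ 67  67  66  68  66  67  66  63  55  37  33  25  30  26  28  29  30  29
  30  28  33  43  74 115 128 126 125 124 121 118 111 104]
281 [ 67  68  66  67  68  69  69  67  66  59  57  36  34  31  27  28  30  34
  38  41  58 106 115 129 129 131 127 128 124 126 123 119]
282 [ 68  65  66  65  68  67  67  67  67  68  66  64  57  55  55  56  57  57
  57  67 110 128 129 131 130 131 131 131 128 128 125 125]
283 [ 65  66  66  64  67  67  66  69  66  67  68  67  70  71  71  69  67  67
  69 107 127 126 127 128 130 130 130 131 131 130 129 125]
```

The ring is flat on the head, spanning columns 312.7–337.4 at row 261. The gap to the spindle is about 2 px on the right and about 0.3 px on the left, so it sits about 1.5 mm off-centre towards +y. I'll re-grip, shift it −y 1.5 mm, and release.

```bash

python3 -m inch '[[0,0,0.9,0,0,0,-0.6],[0,0,0.9,0,0,0,-0.6],[0,0,0.9,0,0,0,-0.6],[0,0,0.8,0,0,0,-0.6],[0,0,0.45,0,0,0,-0.6],[0,0,0.19,0,0,0,-0.4],[0,0,0,0,0,0,0.2],[0,0,0,0,0,0,0.2]]'
python3 -m inch '[[0,0,0,0,0,0,0.2],[0,0,0,0,0,0,0.2],[0,0,-0.05,0,0,0,0.2],[0,0.03,0,0,0,0,0.2],[0,0.03,0,0,0,0,0.2],[0,0,0.04,0,0,0,0.2],[0,0,0.04,0,0,0,0.2],[0,0,0,0,0,0,0.2]]'
python3 - <<'E'
from h import *
todo()
E
```

```text
clock: 15.9
eef_pos: [0.6488, 0.135, 0.074]
tool_rot: [0.999, -0.043, 0.001, -0.0]
ft_force: [0.4, 0.5, -0.7]
grip_width: 0.0489
clock: 16.7
eef_pos: [0.6479, 0.1333, 0.0726]
tool_rot: [0.999, -0.043, 0.0, 0.0]
ft_force: [-2.0, -0.6, 3.5]
grip_width: 0.049
t 16.7 pos [0.6479 0.1333 0.0726] yaw -4.98 tilt 0.03 F [-2.  -0.6  3.5] grip 0.049 q [ 0.2   0.64  0.27  1.2  -0.    1.86]
units tool xyz [0. 0. 0.] wz total None
```

```bash

python3 -m inch '[[0,0,0,0,0,0,-0.6],[0,0,0,0,0,0,-0.6],[0,0,0,0,0,0,-0.6],[0,0,-0.4,0,0,0,-0.6],[0,0,-0.8,0,0,0,-0.6],[0,0,-1,0,0,0,-0.6],[0,0,-1,0,0,0,-0.6],[0,0,-1,0,0,0,-0.6]]'
python3 - <<'E'
from h import *
todo(.4546,-.1552,.12,-81.5)
p,d=bot.camera('scene'); np.savez('pics/s6.npz',p=p,d=d);x,y=map(int,proj('scene',[.648,.135,.12])); crop('scene',p,x-35,y-35,70,70,8,'pics/e4.png')
g=p.min(2)
for r in range(259,265): print(r,g[r,308:342])
E
```

```text
clock: 17.5
eef_pos: [0.6478, 0.1333, 0.1788]
tool_rot: [0.999, -0.043, 0.0, -0.0]
ft_force: [0.3, -0.3, -0.2]
grip_width: 0.0682
t 17.5 pos [0.6478 0.1333 0.1788] yaw -4.97 tilt 0.04 F [ 0.3 -0.3 -0.2] grip 0.0682 q [0.2  0.58 0.46 1.44 0.   1.86]
units tool xyz [-6.701 12.169  2.344] wz total 0.4252
259 [ 50  52  53  61 128 232 227 104 105 105 104 105  98  81  81  82  81  88
 132 145 164 228 230 231 231 233 231 215  57  54  53  53  53  49]
260 [ 49  53  52  69 152 235 232 209 202 105 103  97  95  82  83  81  81  91
 136 142 121 194 231 231 231 231 232 230 131  57  57  57  56  54]
261 [ 53  52  52  72 165 234 233 234 232 206 104  91  95  82  83  81  82  93
 137 140 105 144 231 231 232 232 233 231 156  55  59  58  56  56]
262 [ 51  54  56  65 135 232 233 234 234 230 122 199  84  82  82  80  82  97
 140 142 101 161 232 231 232 232 232 231 181  58  58  57  57  57]
263 [ 53  52  55  56 102 207 233 233 234 232 215 232 166 106  83  81  83 105
 143 142 128 218 232 231 232 233 233 230 184  54  56  57  55  58]
264 [ 52  52  50  57  86 147 233 233 233 234 234 233 225 208 164 105 104 126
 160 166 217 232 231 231 232 234 234 232 151  54  53  58  56  56]
```

View pics/e4.png

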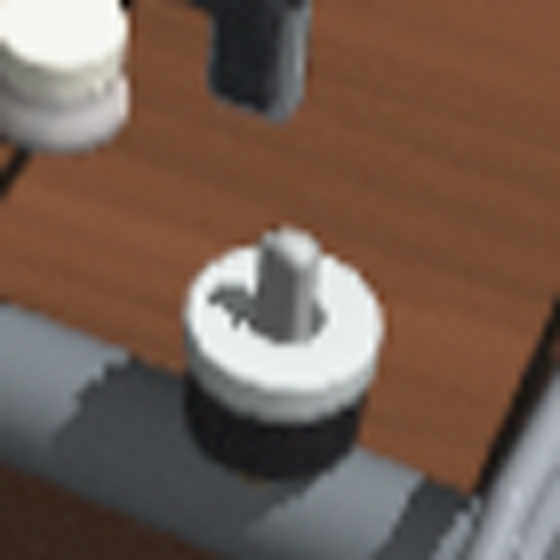

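The ring is now centred: the spindle gaps are about 1.5 px right and 1 px left, and its span is 312.4–336.7 against the head's centre at 324.1. Now for the knob. I'll rotate the jaws to yaw 98.5°, across its flats.

```bash

python3 -m inch '[[0,0,0,0,0,-0.0477,-0.1],[0,0,0,0,0,-0.0477,-0.1],[0,0,0,0,0,-0.0477,-0.1],[0,0,0,0,0,-0.0477,-0.1],[0,0,0,0,0,-0.0477,-0.1],[0,0,0,0,0,-0.0477,-0.1],[0,0,0,0,0,-0.0477,-0.1],[0,0,0,0,0,-0.0477,-0.1]]'
python3 -m inch '[[0,0,0,0,0,-0.0477,-0.1],[0,0,0,0,0,-0.0477,-0.1],[0,0,0,0,0,-0.0477,-0.1],[0,0,0,0,0,-0.0477,-0.1],[-0.5,-1,0,0,0,0,-0.1],[-1,-1,0,0,0,0,-0.1],[-1,-1,0,0,0,0,-0.1],[-1,-1,0,0,0,0,-0.1]]'
python3 - <<'E'
from h import *
todo(.4546,-.1552,.06,98.5)
E
```

```text
clock: 18.35
eef_pos: [0.6479, 0.1334, 0.1775]
tool_rot: [0.848, 0.53, 0.0, 0.0]
ft_force: [0.1, 1.1, -0.1]
grip_width: 0.0471
clock: 19.15
eef_pos: [0.5603, 0.032, 0.1774]
tool_rot: [0.655, 0.755, 0.0, 0.0]
ft_force: [0.1, -0.7, 0.4]
grip_width: 0.0468
t 19.15 pos [0.5603 0.032  0.1774] yaw 98.1 tilt 0.05 F [ 0.1 -0.7  0.4] grip 0.0468 q [ 0.06  0.37  0.12  1.31 -0.   -0.08]
units tool xyz [-6.816 -5.244  4.694] wz total -0.0022
```

```bash

python3 -m inch '[[-1,-0.76,0,0,0,0,-0.1],[-1,-0.76,0,0,0,0,-0.1],[-1,-0.76,0.5,0,0,0,-0.1],[-1,-0.76,0.8,0,0,0,-0.1],[-1,-0.76,0.9,0,0,0,-0.1],[-1,-0.76,0.9,0,0,0,-0.1],[-0.82,-0.68,0.9,0,0,0,-0.1],[0,0,0.5,0,0,0,-0.1]]'
python3 - <<'E'
from h import *
todo(.4546,-.1552,-.016,98.5)
p,d=bot.camera('scene'); x,y=map(int,proj('scene',[.455,-.155,.05])); crop('scene',p,x-35,y-35,70,70,8,'pics/f1.png')
np.savez('pics/s7.npz',p=p,d=d)
E
```

```text
clock: 19.95
eef_pos: [0.4526, -0.1565, 0.0633]
tool_rot: [0.657, 0.754, -0.001, -0.001]
ft_force: [-0.0, 0.7, 0.4]
grip_width: 0.0469
t 19.95 pos [ 0.4526 -0.1565  0.0633] yaw 97.82 tilt 0.15 F [-0.   0.7  0.4] grip 0.0469 q [-0.33  0.32 -0.29  0.97 -0.   -0.47]
units tool xyz [0.039 0.096 3.172] wz total -0.0038
```

View pics/f1.png

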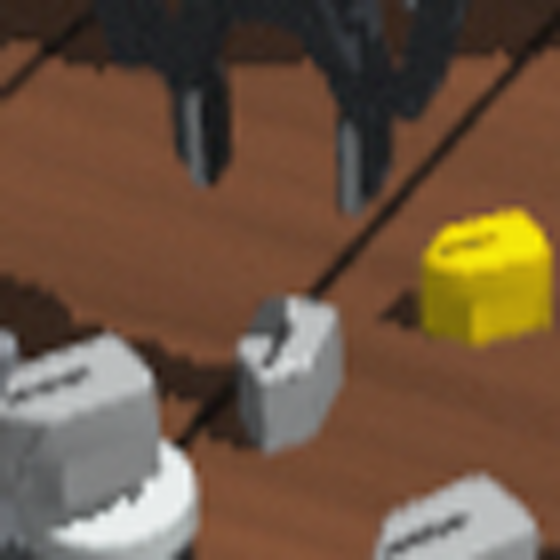

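The fingers straddle the grey knob (knob at about (290,370) in the crop, tips at (205,183) and (352,212)), and the yellow knob is clear on the right. I'll descend and grip.

```bash

python3 -m inch '[[0.04,0.09,0.6,0,0,-0.003,-0.1],[0,0,0.7,0,0,0,-0.1],[0,0,0.7,0,0,0,-0.1],[0,0,0.6,0,0,0,-0.1],[0,0,0.4,0,0,0,-0.1],[0,0,0.17,0,0,0,-0.1],[0,0,0,0,0,0,-0.1],[0,0,0,0,0,0,0.2]]'
python3 -m inch '[[0,0,0,0,0,0,0.5],[0,0,0,0,0,0,1],[0,0,0,0,0,0,1],[0,0,0,0,0,0,1],[0,0,-0.3,0,0,0,1],[0,0,-0.8,0,0,0,1],[0,0,-1,0,0,0,1],[0,0,-1,0,0,0,1]]'
python3 - <<'E'
from h import *
todo()
p,d=bot.camera('scene'); x,y=map(int,proj('scene',[.455,-.155,.07])); crop('scene',p,x-35,y-35,70,70,8,'pics/f2.png')
np.savez('pics/s8.npz',p=p,d=d)
E
```

```text
clock: 20.8
eef_pos: [0.458, -0.1533, -0.0141]
tool_rot: [0.652, 0.758, 0.0, 0.001]
ft_force: [0.8, -0.2, -0.1]
grip_width: 0.0349
clock: 21.6
eef_pos: [0.4565, -0.1529, 0.0634]
tool_rot: [0.652, 0.758, -0.0, -0.001]
ft_force: [0.4, 0.4, -0.7]
grip_width: 0.0271
t 21.6 pos [ 0.4565 -0.1529  0.0634] yaw 98.59 tilt 0.1 F [ 0.4  0.4 -0.7] grip 0.0271 q [-0.32  0.32 -0.28  0.97 -0.   -0.47]
units tool xyz [0. 0. 0.] wz total None
```

View pics/f2.png

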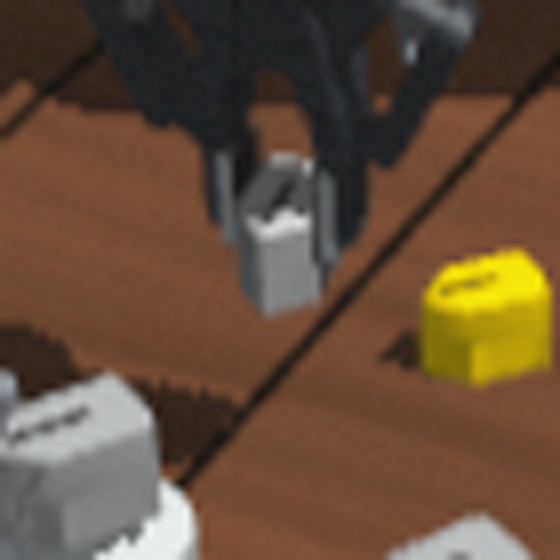

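```bash

python3 - <<'E'
from h import *
A=np.load('pics/s7.npz')['p'];B=np.load('pics/s8.npz')['p']
x,y=map(int,proj('scene',[.46,-.153,.017])); x2,y2=map(int,proj('scene',[.4605,-.153,.096]))
cv2.imwrite('pics/f3.png',np.hstack([cv2.resize(A[y-16:y+17,x-16:x+17],(396,396),interpolation=0),cv2.resize(B[y2-16:y2+17,x2-16:x2+17],(396,396),interpolation=0)]))
C=cloud('scene',np.load('pics/s8.npz')['d']); g=B.min(2)
print(x2-16,y2-16); print(C[y2-8:y2+12:2,x2-4:x2+6:2].round(3)[...,0]); print(C[y2-8:y2+12:2,x2-4:x2+6:2].round(3)[...,2])
E
```

```text
232 169
[[0.464 0.451 0.443 0.443 0.443]
 [0.463 0.456 0.454 0.454 0.45 ]
 [0.468 0.464 0.463 0.461 0.462]
 [0.475 0.472 0.47  0.467 0.467]
 [0.476 0.481 0.48  0.471 0.469]
 [0.475 0.484 0.478 0.473 1.22 ]
 [0.475 0.485 0.478 0.474 0.469]
 [0.477 0.48  0.481 0.476 0.469]
 [0.385 0.482 0.481 0.474 0.468]
 [0.396 0.482 0.481 0.387 0.381]]
[[ 0.123  0.115  0.111  0.112  0.114]
 [ 0.116  0.112  0.112  0.114  0.113]
 [ 0.113  0.112  0.113  0.114  0.116]
 [ 0.113  0.112  0.112  0.112  0.114]
 [ 0.106  0.113  0.113  0.108  0.109]
 [ 0.099  0.108  0.105  0.103  0.715]
 [ 0.093  0.102  0.099  0.097  0.095]
 [ 0.087  0.092  0.094  0.092  0.088]
 [ 0.002  0.087  0.087  0.084  0.081]
 [ 0.003  0.079  0.081  0.003 -0.   ]]
```

View pics/f3.png

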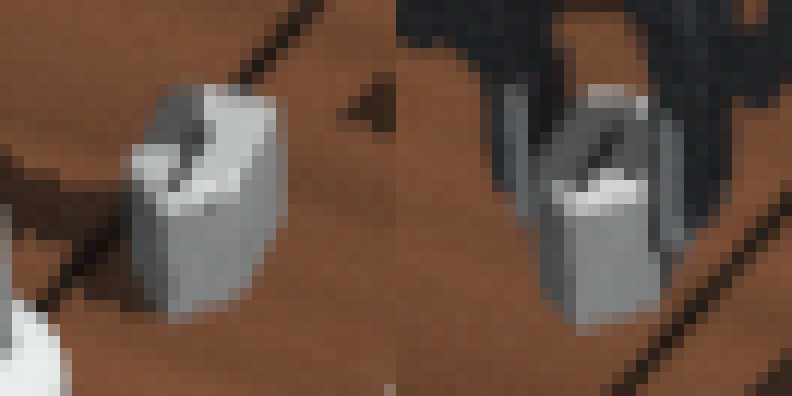

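```bash

python3 - <<'E'
from h import *
x,y=map(int,proj('scene',[.46,-.153,.017])); 
a=onz('scene',x-16+178/12-.5,y-16+320/12-.5,0.0); print('tip on table',a)
u,v=232+(578-396)/12-.5,169+330/12-.5
for z in(.077,.079,.081):print('tip lifted',z,onz('scene',u,v,z))
print('at TCP .4565,-.1529 expects tip', .4565+.033*np.cos(np.radians(8.6)),-.1529+.033*np.sin(np.radians(8.6)))
B=np.load('pics/s8.npz')['p'].min(2)
for r in range(176,200): print(r,B[r,238:256])
E
```

```text
tip on table [ 0.48342889 -0.1483898   0.        ]
tip lifted 0.077 [ 0.48186139 -0.14747389  0.077     ]
tip lifted 0.079 [ 0.48417546 -0.14607502  0.079     ]
tip lifted 0.081 [ 0.48648953 -0.14467615  0.081     ]
at TCP .4565,-.1529 expects tip 0.4891289605745512 -0.14796533366635758
176 [ 54  40  42  77  64  34  24  26  40  71 128 127 120  86  65  50  34  38]
177 [ 51  42  42  86  83  29  22  29  47  83 120 116 111 102 154  63  28  37]
178 [ 53  44  42  82  91  29  25  33  62  80  82  80  81  90 132  57  61  35]
179 [51 44 43 83 90 30 25 51 79 82 81 73 62 80 79 62 86 62]
180 [50 44 41 75 92 28 39 74 82 81 77 47 53 80 79 68 93 77]
181 [52 43 39 65 92 44 63 81 82 81 62 39 74 81 79 61 92 79]
182 [53 47 39 69 92 64 78 83 79 72 42 59 83 82 79 61 94 81]
183 [ 53  53  40  67  93  68  82  81  81  64 102 156 152  85 106  64  94  78]
184 [ 52  53  49  62  93  75  91 140 122  86 170 209 210 207 164  70  94  80]
185 [ 53  53  50  65  93  80  80 137 170 199 210 203 190 190 154  73  94  79]
186 [ 52  54  53  70  94  79  68  95 155 181 173 156 144 132 126  63  95  79]
187 [ 51  51  52  60  73  
[... 215 characters left out ...]
3  51  51  52  53  62  71  76 103 128 129 130 128 127 125 107  62  68]
191 [ 52  53  54  53  51  59  71  75  96 128 130 130 128 127 126 123  63  67]
192 [ 55  54  52  51  53  53  72  74  89 127 129 129 128 127 126 122  61  58]
193 [ 54  52  52  54  52  54  70  72  91 128 129 129 127 126 127 124  61  47]
194 [ 50  51  52  52  54  52  59  71  90 128 128 128 128 128 108 105  57  42]
195 [ 53  50  54  52  51  55  52  60  83 128 117 109  98  91  71  71  48  32]
196 [51 50 53 54 54 52 51 53 59 93 83 69 62 51 54 48 35 21]
197 [51 49 53 55 52 52 50 52 52 52 52 54 52 54 53 34 21 32]
198 [50 52 50 51 50 50 52 53 53 54 52 53 51 54 38 25 36 50]
199 [49 46 52 50 51 51 54 50 51 52 51 51 50 43 27 34 48 51]
```

The knob is held level, with its nose edge at about (246.5,196) and its underside near z≈0.079. It seems to sit about 3–4 mm tailward of the TCP. I'll lift, turn −37°, and carry it along y and then x to the spindle.

```bash

python3 -m inch '[[0,0,-0.7,0,0,0.0412,1],[0,0,-0.7,0,0,0.0412,1],[0,0,-0.7,0,0,0.0412,1],[0,0,-0.7,0,0,0.0412,1],[0,0,-0.7,0,0,0.0412,1],[0,0,-0.2,0,0,0,1],[0.88,-0.48,0,0,0,0,1],[0.88,-0.48,0,0,0,0,1]]'
python3 - <<'E'
from h import *
todo(.4565,.131,.155,61.5)
E
```

```text
clock: 22.45
eef_pos: [0.4568, -0.1029, 0.1549]
tool_rot: [0.859, 0.512, -0.0, -0.0]
ft_force: [0.3, -0.9, -0.5]
grip_width: 0.0271
t 22.45 pos [ 0.4568 -0.1029  0.1549] yaw 61.59 tilt 0.03 F [ 0.3 -0.9 -0.5] grip 0.0271 q [-0.22  0.21 -0.17  1.19  0.    0.27]
units tool xyz [ 8.223e+00 -4.463e+00 -4.000e-03] wz total 0.0005
```

```bash

python3 -m inch '[[1,-0.54,0,0,0,0,1],[1,-0.54,0,0,0,0,1],[1,-0.54,0,0,0,0,1],[1,-0.54,0,0,0,0,1],[1,-0.54,0,0,0,0,1],[1,-0.54,0,0,0,0,1],[1,-0.54,0,0,0,0,1],[1,-0.3,0,0,0,0,1]]'
python3 -m inch '[[0.7,0.6,0,0,0,0,1],[0.55,1,0,0,0,0,1],[0.5,1,0,0,0,0,1],[0.5,1,0,0,0,0,1],[0.5,1,0,0,0,0,1],[0.5,1,0,0,0,0,1],[0,0,0,0,0,0,1],[0,0,0,0,0,0,1]]'
python3 - <<'E'
from h import *
todo(.6511,.1314,.14,61.5)
E
```

```text
clock: 23.25
eef_pos: [0.4617, 0.1224, 0.1545]
tool_rot: [0.858, 0.513, -0.001, -0.0]
ft_force: [-0.5, 0.1, -0.5]
grip_width: 0.0268
clock: 24.05
eef_pos: [0.624, 0.1257, 0.1535]
tool_rot: [0.859, 0.512, -0.001, -0.001]
ft_force: [-0.0, 0.2, -0.4]
grip_width: 0.0268
t 24.05 pos [0.624  0.1257 0.1535] yaw 61.61 tilt 0.18 F [-0.   0.2 -0.4] grip 0.0268 q [0.2  0.54 0.32 1.35 0.   0.69]
units tool xyz [0.716 0.847 0.537] wz total 0.0006
```

```bash

python3 -m inch '[[0.36,0.42,0,0,0,0,1],[0.36,0.42,0,0,0,0,1],[0,0,0.2,0,0,0,1],[0,0,0.1,0,0,0,1],[0,0,0,0,0,0,1],[0,0,0,0,0,0,1],[0,0,0,0,0,0,1],[0,0,0,0,0,0,1]]'
python3 - <<'E'
from h import *
todo(.6511,.1314,.14,61.5)
p,d=bot.camera('scene'); np.savez('pics/s9.npz',p=p,d=d)
x,y=map(int,proj('scene',[.65,.133,.15])); print(x-25,y-25)
cv2.imwrite('pics/g1.png',cv2.resize(p[y-25:y+35,x-30:x+30],(600,600),interpolation=0))
a=[305-60,215-20]; cv2.imwrite('pics/g2.png',cv2.resize(p[195:255,205:295],None,fx=8,fy=8,interpolation=0)) 
C=cloud('scene',d); k=C[y-20:y+25,x-15:x+15].reshape(-1,3); print(x-30,y-25)
print(C[y-15:y+20:3,x-12:x+12:3,2].round(3)); print(C[y-15:y+20:3,x-12:x+12:3,0].round(3))
E
```

```text
clock: 24.85
eef_pos: [0.6517, 0.1318, 0.1481]
tool_rot: [0.859, 0.511, 0.0, 0.0]
ft_force: [0.3, -0.1, -0.8]
grip_width: 0.0271
t 24.85 pos [0.6517 0.1318 0.1481] yaw 61.52 tilt 0.02 F [ 0.3 -0.1 -0.8] grip 0.0271 q [0.2  0.6  0.41 1.38 0.   0.7 ]
units tool xyz [-0.025 -0.013  0.326] wz total 0.0001
299 222
294 222
[[ 0.002  0.004  0.197  0.198  0.199  0.198  0.216  0.216]
 [ 0.003  0.003  0.198  0.197  0.199  0.204  0.206  0.208]
 [ 0.004 -0.     0.193  0.193  0.194  0.194  0.196  0.2  ]
 [ 0.001  0.002  0.184  0.188  0.188  0.185  0.189  0.194]
 [ 0.001  0.002  0.179  0.179  0.177  0.176  0.181  0.168]
 [ 0.004  0.002  0.168  0.169  0.17   0.167  0.002  0.003]
 [ 0.001  0.003  0.003  0.003  0.137 -0.    -0.     0.003]
 [ 0.001  0.001  0.11   0.128  0.135  0.137  0.002  0.003]
 [ 0.     0.11   0.11   0.122  0.129  0.131  0.111  0.108]
 [ 0.109  0.109  0.111  0.113  0.12   0.121  0.111  0.11 ]
 [ 0.107  0.109  0.111  0.107  0.113  0.111  0.111  0.111]
 [ 0.103  0.111  0.112  0.11   0.111  0.11   0.112  0.111]]
[[0.46  0.459 0.663 0.661 0.659 0.656 0.673 0.671]
 [0.472 0.469 0.672 0.669 0.668 0.671 0.67  0.671]
 [0.484 0.477 0.675 0.672 0.671 0.669 0.668 0.669]
 [0.492 0.49  0.674 0.675 0.672 0.667 0.668 0.672]
 [0.502 0.501 0.676 0.674 0.669 0.665 0.668 0.652]
 [0.516 0.511 0.674 0.672 0.67  0.665 0.494 0.492]
 [0.523 0.522 0.518 0.515 0.645 0.505 0.502 0.502]
 [0.533 0.53  0.633 0.648 0.651 0.651 0.514 0.512]
 [0.543 0.644 0.641 0.65  0.654 0.653 0.631 0.626]
 [0.654 0.651 0.65  0.65  0.654 0.652 0.639 0.635]
 [0.66  0.66  0.659 0.652 0.655 0.65  0.647 0.644]
 [0.664 0.669 0.667 0.663 0.661 0.658 0.656 0.653]]
```

View pics/g1.png

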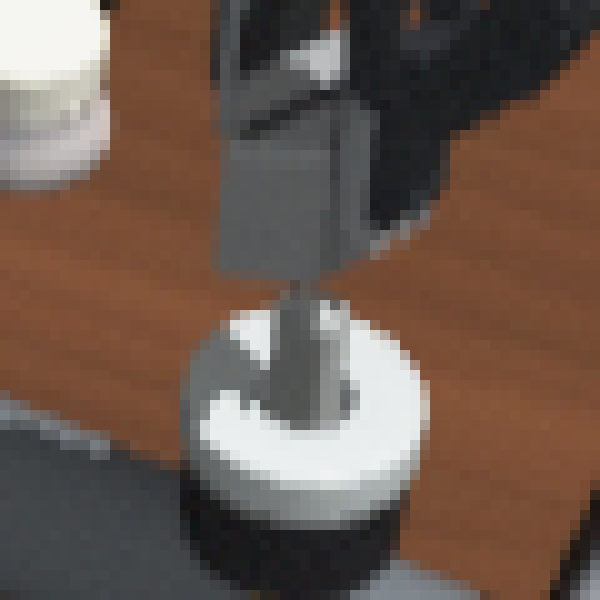

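View pics/g2.png

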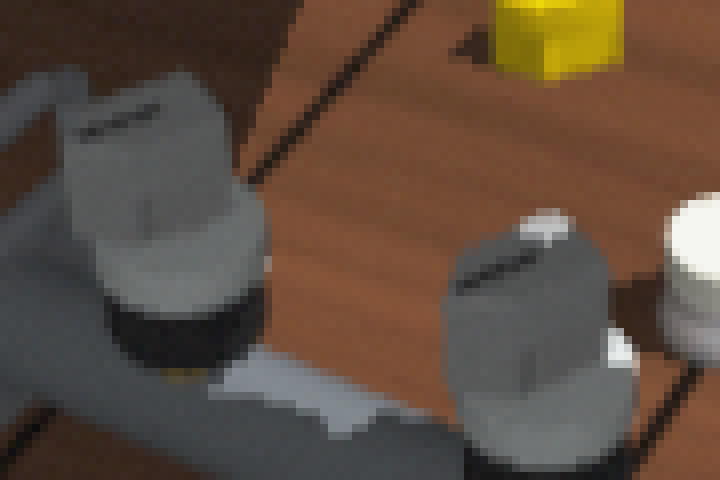

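```bash

python3 - <<'E'
from h import *
from scipy.optimize import brentq
# lateral-only: find y such that axis at x0 projects to measured col (px-centre) 
def yfor(x,z,u): return brentq(lambda y:proj('scene',[x,y,z])[0]-u,-.3,.4)
n=np.array([np.cos(np.radians(-28.5)),np.sin(np.radians(-28.5)),0])
y2=yfor(.640,.105,273.25-.5); print('valve2 y',y2)
for z in(.12,.135,.15): print('fixed tip pred',proj('scene',np.array([.640,y2,z])+.033*n), 'seen 259.9')
ys=yfor(.648,.109,324.4-.5); print('spindle y scene',ys)
for s in(-.008,-.006,-.004,-.002,0):
    A=np.array([.6517,.1318+ys-.1330,0])+s*n
    print(s,[proj('scene',A+.033*n+[0,0,z]).round(1).tolist() for z in(.164,.181,.198)])
p=np.load('pics/s9.npz')['p'].min(2)
for r in range(232,252): print(r,p[r,312:336])
q=np.load('pics/s9.npz')['p'].min(2)
for r in range(230,246): print(r,q[r,256:286])
E
```

```text
valve2 y 0.009275636910528458
fixed tip pred [260.31979084 243.19609441] seen 259.9
fixed tip pred [260.15488917 238.10591624] seen 259.9
fixed tip pred [259.98639361 232.90480206] seen 259.9
spindle y scene 0.13355475866982286
-0.008 [[315.2, 247.7], [315.8, 241.5], [316.3, 235.1]]
-0.006 [[314.5, 248.2], [315.0, 241.9], [315.5, 235.5]]
-0.004 [[313.7, 248.6], [314.2, 242.3], [314.7, 235.9]]
-0.002 [[312.9, 249.0], [313.4, 242.7], [313.9, 236.3]]
0 [[312.1, 249.4], [312.6, 243.1], [313.1, 236.7]]
232 [53 51 54 63 80 80 83 81 81 66 63 39 41 48 63 58 67 70 46 28 25 32 32 27]
233 [50 51 55 60 80 79 80 65 64 40 38 49 67 73 81 68 72 79 75 57 30 30 31 31]
234 [53 50 51 63 77 75 65 38 39 47 65 74 81 80 78 61 70 81 85 64 27 27 32 33]
235 [52 51 50 56 74 75 52 50 66 74 79 80 79 80 77 57 75 83 87 48 28 31 33 33]
236 [51 49 51 55 74 93 87 86 92 88 85 85 84 85 77 52 80 82 87 41 32 31 32 34]
237 [54 52 50 56 80 94 95 93 94 94 94 94 97 97 92 63 80 82 85 43 28 32 26 34]
238 [53 52 52 57 82 88 90 89 92 92 91 91 92 91 87 63 81 83 85 33 30 31 33 31]
239 [51 54 52 55 81 89 88 88 89 87 86 87 86 88 85 5
[... 2189 characters left out ...]
 76  75  84  83
  82  83  83  83  90  95 112 179 181 180 150  55]
241 [ 53  53  55  55  74  87  88  88  88  91  88  87  87  85  76  74  84  83
  83  84  92  98 100 104 105 104 104 109 119  53]
242 [ 54  55  55  54  68  87  90  88  87  87  88  88  88  84  74  76  84  84
  89  94  99 104 103 105 102 104 104 104  86  54]
243 [ 52  52  55  54  62  85  87  87  88  88  87  87  87  85  75  80  91  96
  99 100 106 103 104 104 102 104 105 105  77  56]
244 [ 52  54  55  55  52  70  85  97  96  94  95  93  92  91  85  98 101 103
 102 104 104 103 104 104 104 104 103 102  73  57]
245 [ 62  53  54  52  50  59  86 100 102 101 100 101  98 100 100 103 103 103
 104 102 105 105 105 104 104 105 104  96  72  55]
```

Calibrated against the fixed middle knob (nose edge predicted at 260.15, seen at 260.0), the held knob's nose edge at column 315.3 means it sits about 5–7 mm tailward in the grip. I'll shift TCP along the nose, then descend to just above the spindle and go slowly from there.

```bash

python3 -m inch '[[-0.03,0.07,0,0,0,0,1],[0,0,0.3,0,0,0,1],[0,0,0.35,0,0,0,1],[0,0,0.3,0,0,0,1],[0,0,0.1,0,0,0,1],[0,0,0.04,0,0,0,1],[0,0,0.04,0,0,0,1],[0,0,0.04,0,0,0,1]]'
python3 - <<'E'
from h import *
todo(.6528,.1304)
E
```

```text
clock: 25.7
eef_pos: [0.6533, 0.1304, 0.1189]
tool_rot: [0.859, 0.511, 0.0, 0.0]
ft_force: [0.7, -0.5, 0.4]
grip_width: 0.0273
t 25.7 pos [0.6533 0.1304 0.1189] yaw 61.52 tilt 0.05 F [ 0.7 -0.5  0.4] grip 0.0273 q [ 0.2   0.62  0.36  1.31 -0.    0.69]
units tool xyz [-0.009 -0.018 -0.   ] wz total None
```

```bash

python3 -m inch '[[0,0,0.04,0,0,0,1],[0,0,0.04,0,0,0,1],[0,0,0.04,0,0,0,1],[0,0,0,0,0,0,1],[0,0,0,0,0,0,1],[0,0,0,0,0,0,1],[0,0,0,0,0,0,1],[0,0,0,0,0,0,1]]'
python3 - <<'E'
from h import *
todo()
E
```

```text
clock: 26.5
eef_pos: [0.6534, 0.1302, 0.1156]
tool_rot: [0.859, 0.511, 0.0, 0.0]
ft_force: [3.9, -1.3, 0.3]
grip_width: 0.0271
t 26.5 pos [0.6534 0.1302 0.1156] yaw 61.51 tilt 0.05 F [ 3.9 -1.3  0.3] grip 0.0271 q [ 0.2   0.62  0.35  1.3  -0.    0.69]
units tool xyz [0. 0. 0.] wz total None
```

The spindle's bevel pushes the knob towards the nose (+3.9, −1.3 N), so I'll shift that way and continue.

```bash

python3 -m inch '[[0,0.05,0,0,0,0,1],[0,0,0,0,0,0,1],[0,0,0.03,0,0,0,1],[0,0,0.03,0,0,0,1],[0,0,0.03,0,0,0,1],[0,0,0,0,0,0,1],[0,0,0,0,0,0,1],[0,0,0,0,0,0,1]]'
python3 - <<'E'
from h import *
todo()
E
```

```text
clock: 27.3
eef_pos: [0.6538, 0.1298, 0.1131]
tool_rot: [0.859, 0.511, -0.0, -0.0]
ft_force: [0.7, 0.8, -0.3]
grip_width: 0.0268
t 27.3 pos [0.6538 0.1298 0.1131] yaw 61.52 tilt 0.03 F [ 0.7  0.8 -0.3] grip 0.0268 q [0.2  0.62 0.35 1.3  0.   0.69]
units tool xyz [0. 0. 0.] wz total None
```

```bash

python3 -m inch '[[0,0,0.05,0,0,0,1],[0,0,0.05,0,0,0,1],[0,0,0.05,0,0,0,1],[0,0,0.05,0,0,0,1],[0,0,0,0,0,0,1],[0,0,0,0,0,0,1],[0,0,0,0,0,0,1],[0,0,0,0,0,0,1]]'
python3 - <<'E'
from h import *
todo()
p,d=bot.camera('scene'); np.savez('pics/s10.npz',p=p,d=d)
x,y=324,245
cv2.imwrite('pics/g3.png',cv2.resize(p[215:275,294:354],(600,600),interpolation=0))
E
```

```text
clock: 28.1
eef_pos: [0.6541, 0.1297, 0.1083]
tool_rot: [0.859, 0.511, 0.0, 0.0]
ft_force: [-0.5, 0.7, 0.3]
grip_width: 0.0266
t 28.1 pos [0.6541 0.1297 0.1083] yaw 61.52 tilt 0.01 F [-0.5  0.7  0.3] grip 0.0266 q [ 0.2   0.62  0.34  1.29 -0.    0.69]
units tool xyz [0. 0. 0.] wz total None
```

View pics/g3.png

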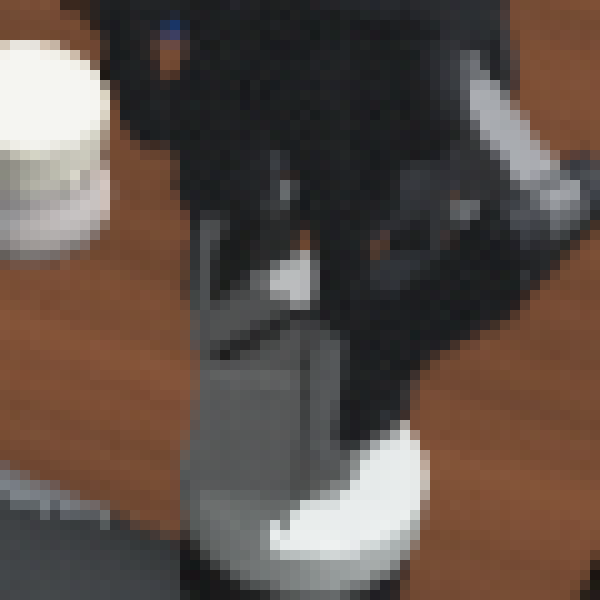

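The knob is over the spindle with no vertical load, so the D has entered. I'll continue to home and start pressing.

```bash

python3 -m inch '[[0,0,0.06,0,0,0,1],[0,0,0.06,0,0,0,1],[0,0,0.06,0,0,0,1],[0,0,0.04,0,0,0,1],[0,0,0.04,0,0,0,1],[0,0,0,0,0,0,1],[0,0,0,0,0,0,1],[0,0,0,0,0,0,1]]'

```

```text
clock: 28.95
eef_pos: [0.6541, 0.1298, 0.1021]
tool_rot: [0.859, 0.511, 0.0, 0.0]
ft_force: [-1.5, 0.3, 3.1]
grip_width: 0.0269
```

```bash

python3 -m inch '[[0,0,0.04,0,0,0,1],[0,0,0.04,0,0,0,1],[0,0,0,0,0,0,1],[0,0,0,0,0,0,1],[0,0,0,0,0,0,1],[0,0,0,0,0,0,1],[0,0,0,0,0,0,1],[0,0,0,0,0,0,1]]'

```

```text
clock: 29.75
eef_pos: [0.6542, 0.1298, 0.1003]
tool_rot: [0.859, 0.511, 0.0, 0.0]
ft_force: [-2.0, -1.1, 6.3]
grip_width: 0.0274
```

```bash

python3 -m inch '[[0,0,0.04,0,0,0,1],[0,0,0.04,0,0,0,1],[0,0,0.04,0,0,0,1],[0,0,0.04,0,0,0,1],[0,0,0,0,0,0,1],[0,0,0,0,0,0,1],[0,0,0,0,0,0,1],[0,0,0,0,0,0,1]]'

```

```text
clock: 30.55
eef_pos: [0.6543, 0.1298, 0.0981]
tool_rot: [0.859, 0.511, 0.001, 0.0]
ft_force: [-5.2, -0.8, 12.8]
grip_width: 0.0268
```

```bash

python3 -m inch '[[0,0,0.04,0,0,0,1],[0,0,0.04,0,0,0,1],[0,0,0,0,0,0,1],[0,0,0,0,0,0,1],[0,0,0,0,0,0,1],[0,0,0,0,0,0,1],[0,0,0,0,0,0,1],[0,0,0,0,0,0,1]]'

```

```text
clock: 31.35
eef_pos: [0.6545, 0.1298, 0.098]
tool_rot: [0.859, 0.511, 0.002, 0.001]
ft_force: [-7.5, -2.0, 19.2]
grip_width: 0.0271
```

The force rose to 19 N with z stopped at 0.098, only about 4 mm below first spring contact. I need to check whether it is the bottom stop or something blocking, such as the fingertips on the ring.

```bash

python3 - <<'E'
from h import *
todo()
p,d=bot.camera('scene'); np.savez('pics/s11.npz',p=p,d=d)
cv2.imwrite('pics/g4.png',cv2.resize(p[220:280,294:354],(600,600),interpolation=0))
C=cloud('scene',d)
for r in range(240,272,2): print(r,[tuple(C[r,c].round(3)) for c in (315,318,321,324,327,329,331)])
q=p.min(2)
for r in range(240,275): print(r,q[r,308:342])
E
```

```text
t 31.35 pos [0.6545 0.1298 0.098 ] yaw 61.52 tilt 0.21 F [-7.5 -2.  19.2] grip 0.0271 q [0.2  0.63 0.32 1.26 0.   0.69]
units tool xyz [0. 0. 0.] wz total None
240 [(np.float64(0.653), np.float64(0.112), np.float64(0.164)), (np.float64(0.65), np.float64(0.117), np.float64(0.164)), (np.float64(0.645), np.float64(0.122), np.float64(0.161)), (np.float64(0.679), np.float64(0.138), np.float64(0.197)), (np.float64(0.68), np.float64(0.145), np.float64(0.2)), (np.float64(0.675), np.float64(0.147), np.float64(0.197)), (np.float64(0.671), np.float64(0.15), np.float64(0.195))]
242 [(np.float64(0.66), np.float64(0.114), np.float64(0.166)), (np.float64(0.652), np.float64(0.118), np.float64(0.16)), (np.float64(0.644), np.float64(0.122), np.float64(0.155)), (np.float64(0.484), np.float64(0.081), np.float64(0.003)), (np.float64(0.68), np.float64(0.145), np.float64(0.195)), (np.float64(0.677), np.float64(0.148), np.float64(0.194)), (np.float64(0.67), np.float64(0.15), np.float64(0.189))]
244 [(np.float64(0.658), np.float64(0.114), np.float64(0.158)), (np.float64(0.653), np.float64(0.119), np.float64(
[... 9633 characters left out ...]
53  52  24  24  63  91 102 106 109 110 113 115 128 184 189 194
 206 208 204 200 172 168 169 164 123  64  52  54  53  52  53  53]
271 [ 59  56  57  56  25  26  33  58  85 108 110 113 111 117 120 127 135 143
 150 154 154 161 163 165 163 128  59  54  54  53  53  53  54  51]
272 [ 60  60  59  57  23  23  18  21  49  80  98 112 112 119 122 127 132 139
 145 150 154 158 157 128 109  71  45  53  53  52  51  55  55  54]
273 [ 65  64  60  60  29  26  26  20  25  34  63  80  85 105 120 124 131 137
 143 149 135 119 111  65  34  38  45  51  53  53  49  55  53  54]
274 [ 64  62  64  60  36  26  21  24  24  23  24  37  41  64  81  85  93  96
  99 102  83  59  45  34  32  37  49  50  52  51  50  51  52  52]
```

View pics/g4.png

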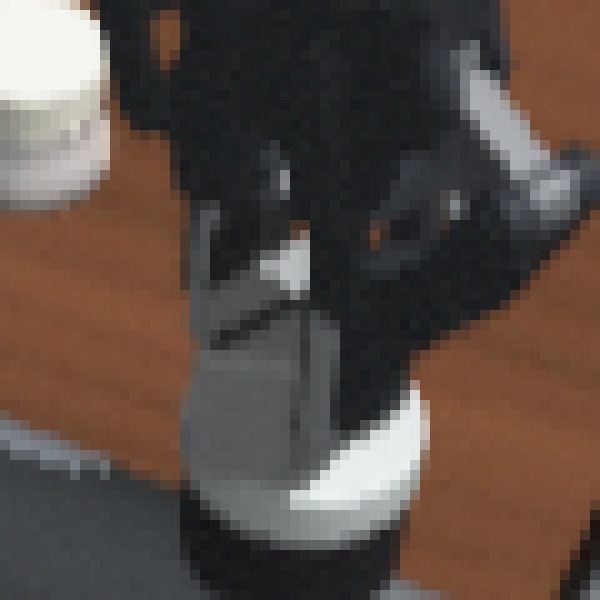

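```bash

python3 - <<'E'
from h import *
Z={k:np.load(f'pics/{k}.npz') for k in('s9','s10','s11')}
C=cloud('scene',Z['s11']['d'])
for nm,ax,h in(('valve2 knob',(.640,.0085),.152),('valve1 knob',(.632,-.117),.152)):
    n=np.array([.879,-.477])
    zs=[]
    for s in np.arange(-.008,.02,.002):
        for t in np.arange(-.008,.009,.004):
            X=[ax[0]+s*n[0]+t*.477,ax[1]+s*n[1]+t*.879,h]; u,v=proj('scene',X).round().astype(int); zs.append(C[v,u,2])
    print(nm,np.median(zs).round(4),np.std(zs).round(4))
# our knob: nose top region between pads
zs=[]
for s in np.arange(.0,.024,.002):
    for t in np.arange(-.006,.007,.003):
        if s>.019 and abs(t)>.004: continue
        X=[.648+s*.879+t*.477,.1336-s*.477+t*.879,.147]; u,v=proj('scene',X).round().astype(int); zs.append(C[v,u,2])
print('held',np.median(zs).round(4),np.std(zs).round(4),len(zs))
m=(abs(C[...,0]-.648)<.03)&(abs(C[...,1]-.1336)<.03)&(Z['s11']['p'].min(2)>215); print('ring top',np.median(C[m][:,2]))
def shift(a,b,box):
    x,y,w,h=box; A=cv2.resize(Z[a]['p'][y:y+h,x:x+w],None,fx=8,fy=8,interpolation=cv2.INTER_CUBIC)
    B=cv2.resize(Z[b]['p'][y-6:y+h+10,x-5:x+w+5],None,fx=8,fy=8,interpolation=cv2.INTER_CUBIC)
    r=cv2.matchTemplate(B,A,cv2.TM_CCOEFF_NORMED); _,v,_,l=cv2.minMaxLoc(r); return (l[0]/8-5,l[1]/8-6,round(v,3))
print('knob',shift('s10','s11',(314,247,12,12)))
print('gripper',shift('s10','s11',(328,217,26,30)), shift('s10','s11',(310,215,14,25)))
print('px per 10mm', proj('scene',[.665,.125,.146])-proj('scene',[.665,.125,.156]),proj('scene',[.655,.15,.18])-proj('scene',[.655,.15,.19]))
E
```

```text
valve2 knob 0.1539 0.0666
valve1 knob 0.1534 0.0011
held 0.1478 0.0091 56
ring top 0.5700904449990027
knob (-0.25, 3.75, 0.944)
gripper (-0.625, 4.125, 0.989) (-0.25, 3.75, 0.931)
px per 10mm [-0.32820883  3.55733151] [-0.45471303  3.75113936]
```

Evidence that this is the bottom stop:
- **Knob top height:** the depth reading, corrected by the fixed knobs' reading (0.1536 for a true 0.152), puts it at 0.146, which is the fully pressed height.
- **No slip:** the knob moved with the gripper, 10.5 mm against 10.3 mm.
- **Spring force:** it was about 8.5 N where the stiffness jumped, against 9 N given for the bottom.

I'll do a final look at the whole scene, then hand in.

```bash

python3 - <<'E'
from h import *
p,d=bot.camera('scene'); cv2.imwrite('pics/final.png',p); todo()
E
```

```text
t 31.45 pos [0.6545 0.1298 0.098 ] yaw 61.52 tilt 0.21 F [-7.4 -2.2 19.8] grip 0.0268 q [0.2  0.63 0.32 1.26 0.   0.69]
units tool xyz [0. 0. 0.] wz total None
```

View pics/final.png

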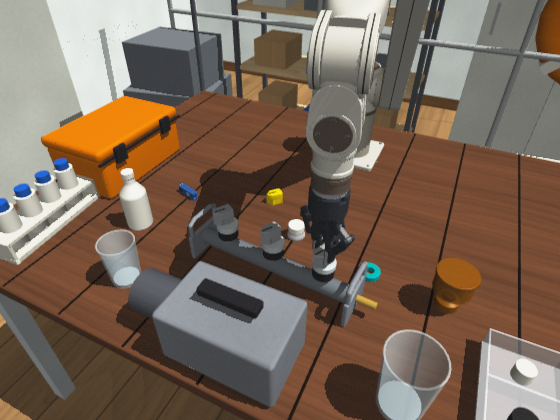

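The held knob is on the ringed valve at (325,262). The bystanders, the teal ring at (372,271) and the yellow knob at (274,197) are where they were; the blue cap is hidden behind the arm.

```bash
python3 -c "
from workcell import bot
print(bot.job_done())"
```

```text
the job is handed in; nothing more can be done
None
```

The job is handed in at about 31.5 s. The aluminium ring sits flat on the bare valve's head, and the grey knob is home on the spindle. The gripper is holding the knob pressed down with about 19.8 N.

**Ring:** My first grasp closed above it, because at that opening the fingertips stand about 25 mm higher than the reported TCP. I re-grasped lower, seated the ring, then re-gripped it to shift it 1.5 mm. The last image showed it centred to within about 1 mm.

**Knob:** I turned it about 37° to match the flat. The D bore went on after a 1.3 mm correction towards the nose.

**Last checks:**
- **Press depth:** The knob's top measured about 0.146 m after correcting the depth with the fixed knobs, which is the fully pressed height. It had moved with the gripper without slipping.
- **Force:** The push turned stiff at an estimated spring force of about 8.5 N, against 9 N given for the bottom stop.
- **Disagreement:** The gripper's travel from first spring contact was only about 4.1 mm, not 6 mm. My grasp-height estimate gave 4.9–5.9 mm pressed. I took the depth and force readings as showing the bottom stop.
- **Bystanders:** In the last view the ones I could see, the teal ring and the yellow knob looked unmoved. The blue cap was hidden behind the arm, so I could not check it.

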